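Stack a gate-post top on the welding stand

ROBOT

A 6-joint arm with a two-finger parallel gripper is mounted at the origin on the work surface. World frame = base frame: x ahead of the robot, y to its left, z up, the work surface at z = 0. Lengths are in m, angles in rad, forces in N, time in s.
With the tool pointing down it reaches from about 0.25 to 0.775 m from the base axis. Payload 4 kg.
Tool frame: the origin (TCP) lies midway between the tips of the shut fingers; the grasp point (between the pads) lies grip_point_offset behind it (grip_point_offset is the distance from the TCP to the grasp point, in m); z points along the fingers, y is the line along which they close (so a half turn about z gives the same grasp; the last joint's range is limited). The gripper opens to 94 mm and grips with 3 to 60 N. Pads are 16 mm wide; open, the fingers measure 119 mm over their backs; the gripper's body (75 mm by 177 mm) begins 78 mm behind the grasp point.
Start: joints at [1.104, 0.087, 1.371, -0, 1.684, -0.103], TCP at [0.196, 0.514, 0.172] pointing down, gripper open.
Joint ranges: [-3.1, 3.1], [-0.76, 2.03], [0.27, 2.55], [-1.08, 4.22], [0.17, 2.65], [-2.57, 2.57]. Speed limits (rad/s): [2.79, 2.79, 3.14, 3.14, 3.14, 3.14].

INTERFACE

Orientations are given as [roll, pitch, yaw] about the fixed x, y, z axes, in that order (R = Rz(yaw) Ry(pitch) Rx(roll)).
In Python, from bench import * gives the robot as it stands. The module is installed in compiled form; this text tells all that it offers.
- The arm moves only by the tool apply_moves, never from a script. Its argument "commands" is a list of rows, each a list of 7 numbers: the turn, a rotation vector about the world's x, y, z in rad, then the shift along the world's x, y, z in m, then the opening in per cent of the stroke, from 0 (shut) to 100 (fully open). In form: [[ax, ay, az, x, y, z, jaw], ...]. A call has exactly 5 rows; each row is the pose to reach, as a shift and turn from the pose commanded when the call began; what a row does not reach only later rows make up. A row lasts 1/10 s, in which the tool goes at most 50 mm and 8.59 degrees, less where a joint would pass 70% of its speed; a pose out of reach is approached as far as the arm can. A call with a gripper value outside its range is refused whole. The fingers move at their own pace and stop on an object; the grip force is fixed at half the most. Time passes only in rows, so rows that repeat a pose let the fingers close, or fill a call up. It gives the time, the measured TCP pose, the force, the opening and the grip force at its end, in the units of the state.
- get_obs(): the state, without advancing time (a new reading comes with each control period).
- snapshot(name): name is "scene" or "top" or "wrist"; returns a dict with "pixels" (480x640x3 uint8, red, green, blue), "vertical_fov" (degrees; the focal length in pixels is half the picture's height over the tangent of half this angle, whatever the lens; pixels are square), "cx", "cy" (the principal point, pixels), "rvec" (rotation vector, rad) and "tvec" (3), from world to camera coordinates, as OpenCV has them. Camera axes: x right, y down, z forward; pixel columns grow to the right and rows downward; lengths in m; the calibration is good to about 2 mm. A picture is of the moment at which its call begins. There is no depth.
- close_job(): hands the job in; it is judged then, once.
Trained networks look in the newest picture that a camera, given by its name, has taken for a name from the list of things; names that differ only in an ending like _2 or _b are one class to them, and where a whole thing is asked for, a point or a joint stands for the part that bears it (a point fixed in the world has none). Each returns a list of dicts, best first, with "score" (0 to 1); they miss things now and then, are a little off and sometimes report something else, mostly with a low value. They report only what shows in the picture. A call takes as long as a camera call. They do not tell look-alikes from the thing itself.
- masks_of(camera, query): "mask" (480x640 bool, what is visible of it) and "extent" ([left, top, right, bottom] in pixels, round what is visible of it).
- place_of(camera, query): "pixel" ([column, row] in pixels: a listed point, or the origin of a listed thing).
The state is a dict: "time": time; "joint_positions": joint angles; "qvel": joint speeds; "joint_torque": joint torques, N m; "tool_pos": TCP position; "ee_rot": TCP orientation; "wrist_force": force on the tool from outside, world axes, zero at the start; "wrist_torque": the same for the moment, N m; "width": finger opening in m; "finger_force": force on a finger pad.
Only numpy, scipy, OpenCV 4.12 (cv2) and the standard library are available. Lean on these libraries where they do the work, as an engineer would, in place of code of your own. Each camera call takes 0.05 s, during which the arm holds its last target. There are 200 camera calls.

TASK

The drilled square plate is still clamped in the drilling fixture: leave it where it is while you flip the toggle clamp's handle over until the clamp stays fully open, then take the plate out. Build the gate-post top on the pin of the round welding stand, from the bottom up and in this order: the square plate, the tall narrow sleeve, the wide flat collar, and last the ball finial with its ball upward, each threaded over the pin and resting flat on the one below. Leave the clamp open, let go of everything, and leave the hammer and the tin where they are.

Things in the scene. Friction and masses are not known exactly. Their poses are not given: they have to be found in the camera images.
- stand: round green welding stand, fixed: base disc 120 mm across, 12 mm high; on it a pedestal 40 mm across whose flat top (the seat) is 30 mm above the bench; in its centre an upright steel pin 14 mm thick, its tip 82 mm above the bench (top 5 mm tapers to 7 mm). Origin: on the pin's axis at bench level, z up. Yaw means nothing.
- fixture: drilling fixture, fixed: green base 12 mm thick, 90 mm wide (y), x -45 to +140 mm. Origin: bench level, under the plate's place; x points from plate to clamp. Plate rests with underside at z 22 on two bars within |y| 22. End stops at x +-32 to +-40, up to z 28; the plate's y sides are free for fingers. Clamp pivot at x 85, z 45 mm, axis along y, between cheeks (40 mm over all, top z 52).
- clamp (a joint): toggle clamp: one lever with hold-down arm and upright black handle. 0 = closed: arm level, its foot over the plate at fixture x 24 mm, handle leaning 0.35 rad from upright towards the plate. Grows as the handle swings to fixture +x and the arm rises; stop at 1.75 (handle nearly level, arm upright). Gravity keeps it closed; past about 0.8 it falls open and stays. 1 to 2 N at the handle.
- clamp_grip (a point): point on the axis of the clamp's handle, 100 mm from the pivot and 20 mm below the rounded end; the handle's black sleeve is 18 mm thick. With the clamp closed it lies at x = 51, z = 139 mm in the fixture's frame.
- plate: square steel plate 60 x 60 x 10 mm with a 20 mm round hole through its centre, 0.25 kg or so, lying in the fixture with its sides along the fixture's x and y. Origin: centre of the underside, z up, x and y along its sides.
- sleeve: the tall narrow one of the two steel rings: outside 34 mm, hole 20 mm, height 20 mm, standing on the bench. Origin: centre of its underside, z along its axis, up.
- collar: the wide flat one of the two steel rings: outside 50 mm, hole 20 mm, height 12 mm, lying flat on the bench. Origin: centre of its underside, z along its axis, up.
- finial: ball finial, steel: a round foot 40 mm across and 20 mm high with a 20 mm hole open at its underside (at least 17 mm deep), and a 40 mm ball on top, 57 mm high in all; stands on the bench on its foot. Origin: centre of its underside, z up through the ball.
- hammer: hammer, 240 mm long, lying on the bench beyond the work, a bystander: leave it. Origin near its middle, on the bench; x along the handle towards the head.
- tin: closed round tin, 72 mm across and 55 mm high, standing on the bench, a bystander: leave it. Origin: centre of its underside.
Not all that is in view belongs to the job. What is shaped like the finial but blue, orange or yellow is not meant.

How it is judged:
On the way, in this order (a step that is already met when the one before it is completed fails the run):
1. the clamp is flipped open (over 1.4 rad) with the plate still in the fixture (value of joint clamp above 1.4 rad and horizontal distance between plate and fixture below 0.02 m and z of plate in the frame of fixture below 0.028 m), for 0.1 s.
2. the square plate lies flat on the stand's seat, over the pin (horizontal distance between plate and stand below 0.006 m and z of plate in the frame of stand between 0.027 and 0.033 m and angle between plate's own z axis and vertical below 0.08 rad), for 0.2 s.
3. the sleeve stands on the plate, over the pin (all of step 2 and horizontal distance between sleeve and stand below 0.006 m and z of sleeve in the frame of stand between 0.037 and 0.043 m and angle between sleeve's own z axis and vertical below 0.08 rad), for 0.2 s.
4. the collar lies on the sleeve, over the pin (all of step 3 and horizontal distance between collar and stand below 0.006 m and z of collar in the frame of stand between 0.057 and 0.063 m and angle between collar's own z axis and vertical below 0.08 rad), for 0.2 s.
At the end, for the whole second after the job is handed in: On the stand, each within 6 mm of the pin's axis, within 3 mm of its height and within 0.08 rad of upright: plate underside 30 mm, sleeve 40 mm, collar 60 mm and finial 72 mm above the bench; all at rest (under 20 mm/s) and the clamp open beyond 1.4 rad (all of step 4 and horizontal distance between finial and stand below 0.006 m and z of finial in the frame of stand between 0.069 and 0.075 m and angle between finial's own z axis and vertical below 0.08 rad and linear speed of each of plate, sleeve, collar, finial below 0.02 m/s and value of joint clamp above 1.4 rad); the robot touches nothing.
It fails at once if the hammer is moved more than 30 mm (distance of hammer from where it was at the start of the episode above 0.03 m).
It fails at once if the tin is moved more than 30 mm (distance of tin from where it was at the start of the episode above 0.03 m).
It also fails if it takes over 128 s, if anything falls off the work surface, if the arm or the gripper's body presses on something with over 40 N, if the wrist force passes 120 N, or if a joint passes its speed limit or range.

## Working session

There is one attempt and no reset: what is moved stays moved. The work goes in short steps, Python scripts to look and compute and a tool call to move; the robot and the scene stay as the last step left them, time stands still between calls to the robot, and variables do not carry over. Pictures are saved under pics/ and viewed, at most 14 in all, crops included, and the job is handed in when it is done.

Besides the shell and the picture viewer there is one more tool, called after "Request:" as name(argument=value, ...) on one line, values as JSON. apply_moves: Moves the arm, as the interface text tells. Its arguments: {"type":"object","properties":{"commands":{"type":"array"}},"required":["commands"]}

```bash
mkdir -p pics; cat > h.py <<'E'
from bench import *
import numpy as np, cv2
def cam(s):
    f=240/np.tan(np.radians(s["vertical_fov"])/2)
    K=np.array([[f,0,s["cx"]],[0,f,s["cy"]],[0,0,1.]])
    R=cv2.Rodrigues(np.array(s["rvec"],float))[0]; return K,R,np.array(s["tvec"],float).ravel()
def topt(s,px,z):
    K,R,t=cam(s); d=R.T@np.linalg.solve(K,[px[0],px[1],1.]); c=-R.T@t
    return c+d*(z-c[2])/d[2]
def proj(s,p):
    K,R,t=cam(s); q=K@(R@np.array(p)+t); return q[:2]/q[2]
def save(s,n): cv2.imwrite(f"pics/{n}.png",cv2.cvtColor(s["pixels"],cv2.COLOR_RGB2BGR))
E
python3 - <<'E'
from h import *
np.set_printoptions(precision=4,suppress=True)
o=get_obs()
for k in o: print(k,np.round(o[k],4))
for c in("scene","top"):
    s=snapshot(c); save(s,c+"0"); K,R,t=cam(s); print(c,K[0,0],-R.T@t)
    for q in("stand","fixture","clamp_grip","plate","sleeve","collar","finial","hammer","tin"):
        for r in place_of(c,q)[:4]:
            z={"clamp_grip":.139,"plate":.022}.get(q,0)
            print(q,round(r["score"],2),np.round(r["pixel"],1),topt(s,r["pixel"],z))
E
```

```text
time 0.0
joint_positions [ 1.1039  0.0879  1.3723 -0.      1.6836 -0.1031]
qvel [ 0.0006 -0.0026 -0.0001 -0.0001  0.0007  0.0009]
joint_torque [ -0.0003 -34.0182 -30.2425   0.0716   0.0331  -0.0002]
tool_pos [0.1954 0.5134 0.1708]
ee_rot [-3.1394 -0.0002  2.7778]
wrist_force [-0.3642  0.7694 -0.1735]
wrist_torque [-0.0033  0.0014 -0.0667]
finger_force 0.0
width 0.0942
scene 577.349558264348 [1.1792 0.1414 0.8908]
stand 0.75 [230.7 198.4] [ 0.4885 -0.2028  0.    ]
clamp_grip 0.92 [468.2 223.1] [0.5604 0.2477 0.139 ]
clamp_grip 0.42 [356.7 209.5] [0.5727 0.0643 0.139 ]
plate 0.94 [459.1 239.9] [0.5075 0.2508 0.022 ]
sleeve 0.65 [357.6 209.9] [ 0.4612  0.052  -0.    ]
collar 0.56 [291.5 230.4] [ 0.5394 -0.0629  0.    ]
finial 0.92 [336.3 286.8] [0.6444 0.0476 0.    ]
finial 0.87 [388.1 251. ] [ 0.5459  0.1262 -0.    ]
finial 0.77 [344.5 395.5] [0.8389 0.1021 0.    ]
finial 0.75 [343.7 247.6] [0.5568 0.0434 0.    ]
hammer 0.72 [367.  358.4] [0.7684 0.1258 0.    ]
tin 0.73 [258.6 300.9] [ 0.7036 -0.0805  0.    ]
tin 0.71 [334.6 285.1] [0.6416 0.0439 0.    ]
top 497.362097264929 [ 0.4755 -0.0004  1.0591]
stand 0.85 [426.3 322.4] [ 0.4894 -0.2012  0.    ]
fixture 0.88 [213.9 308.9] [0.5135 0.2455 0.    ]
clamp_grip 0.7 [192.1 275.7] [0.5692 0.257  0.139 ]
plate 0.97 [213.  302.2] [0.5264 0.243  0.022 ]
sleeve 0.67 [302.  334.1] [0.463  0.0583 0.    ]
sleeve 0.48 [427.2 321.9] [ 0.4904 -0.2031  0.    ]
collar 0.76 [357.5 295. ] [ 0.5452 -0.0578  0.    ]
finial 0.82 [283.6 160.1] [0.8435 0.106  0.    ]
finial 0.56 [269.5 292.8] [0.5483 0.1288 0.    ]
finial 0.53 [306.6 246.8] [0.6477 0.0516 0.    ]
hammer 0.58 [278.4 192.6] [0.7684 0.1156 0.    ]
tin 0.87 [367.1 223. ] [ 0.701  -0.0793  0.    ]
```

View pics/scene0.png

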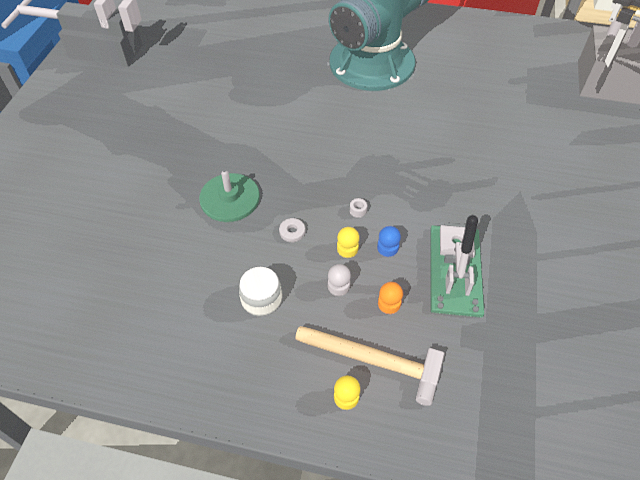

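View pics/top0.png

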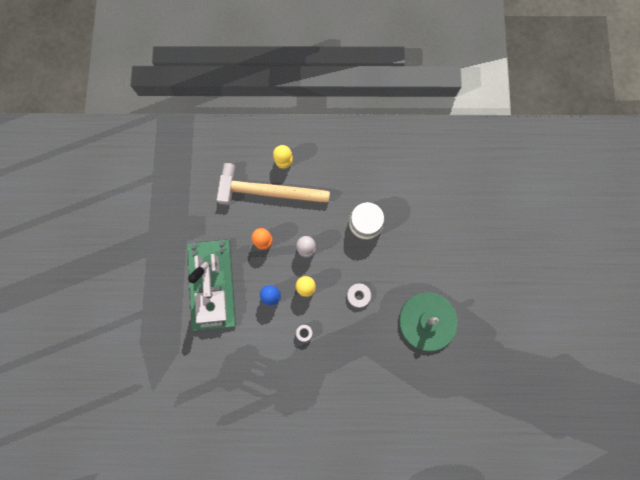

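The scene view shows the grey finial at (339,280), blue, orange and yellow copies beside it, sleeve at (358,208), collar at (291,230), stand at (229,195), and fixture at (458,268). The top view agrees: grey finial (306,246), sleeve (304,333), collar (359,295), plate hole (211,306), handle (197,273).

```bash
python3 - <<'E'
from h import *
np.set_printoptions(precision=4,suppress=True)
for c in("top","scene"):
    s=snapshot(c); im=s["pixels"]; hsv=cv2.cvtColor(im,cv2.COLOR_RGB2HSV)
    m=((hsv[...,0]>65)&(hsv[...,0]<85)&(hsv[...,1]>110)&(hsv[...,2]>35)).astype(np.uint8)
    if c=="scene": m[:100]=0
    cs,_=cv2.findContours(m,cv2.RETR_EXTERNAL,cv2.CHAIN_APPROX_NONE)
    big=sorted(cs,key=cv2.contourArea)[-2:]
    for k in big:
        P=np.array([topt(s,p,.012)[:2] for p in cv2.convexHull(k)[:,0].astype(float)],np.float32)
        print(c,"rect",cv2.minAreaRect(P),"circ",cv2.minEnclosingCircle(P))
    for q,z in(("sleeve",.02),("collar",.012),("finial",.01),("plate",.032),("clamp_grip",.13)):
        for r in masks_of(c,q)[:4]:
            ys,xs=np.nonzero(r["mask"]); 
            h=cv2.convexHull(np.argwhere(r["mask"])[:,::-1].astype(np.float32))[:,0]
            P=np.array([topt(s,p,z)[:2] for p in h],np.float32)
            print(c,q,round(r["score"],2),r["extent"],"circ",cv2.minEnclosingCircle(P),"rect",cv2.minAreaRect(P))
E
```

```text
top collar 0.91 [346.1, 280.6, 372.4, 306.1] circ ((0.5450099110603333, -0.060983993113040924), 0.024848343804478645) rect ((0.5455552339553833, -0.06023021414875984), (0.04601927474141121, 0.04789261147379875), 89.49703979492188)
top finial 0.89 [253.3, 226.7, 272.9, 251.3] circ ((0.6637106537818909, 0.14656232297420502), 0.023531988263130188) rect ((0.6635682582855225, 0.14716191589832306), (0.045118674635887146, 0.03784056007862091), 45.85256576538086)
top finial 0.78 [295.2, 276.1, 316.3, 299.6] circ ((0.5621628761291504, 0.052413392812013626), 0.021742593497037888) rect ((0.5625411868095398, 0.051065973937511444), (0.0418194904923439, 0.0385751910507679), 45.72978973388672)
top finial 0.67 [274.3, 145.2, 293.0, 167.2] circ ((0.8496595621109009, 0.10544417798519135), 0.026993077248334885) rect ((0.8496360778808594, 0.10657145082950592), (0.051444098353385925, 0.04003920778632164), 1.1930062770843506)
top finial 0.6 [296.5, 234.1, 312.9, 254.0] circ ((0.6485857367515564, 0.051187898963689804), 0.02248479053378105) rect ((0.647897481918335, 0.05241317301988602), (0.0433785095810890
[... 1867 characters left out ...]
667293548584)
scene finial 0.64 [378.6, 230.0, 398.6, 258.5] circ ((0.5288326740264893, 0.12155785411596298), 0.03546128049492836) rect ((0.5287699103355408, 0.1229994148015976), (0.07014211267232895, 0.03873809054493904), 2.4936716556549072)
scene plate 0.75 [440.3, 225.6, 478.9, 255.9] circ ((0.5181009769439697, 0.24414558708667755), 0.0418221615254879) rect ((0.5169984698295593, 0.24380715191364288), (0.0665549784898758, 0.06264173239469528), 8.016040802001953)
scene clamp_grip 0.84 [452.1, 213.4, 476.7, 273.4] circ ((0.5971599817276001, 0.24999168515205383), 0.063572458922863) rect ((0.5965200662612915, 0.24528364837169647), (0.025329308584332466, 0.12679946422576904), 82.25978088378906)
```

```bash
python3 - <<'E'
from h import *
np.set_printoptions(precision=4,suppress=True)
for c in("top","scene"):
    im=cv2.cvtColor(cv2.imread(f"pics/{c}0.png"),cv2.COLOR_BGR2RGB).astype(int); s=snapshot(c)
    m=((im[...,1]>im[...,0]*1.3+8)&(im[...,1]>im[...,2]*1.12+4)).astype(np.uint8)
    if c=="scene": m[:150]=0
    m=cv2.morphologyEx(m,cv2.MORPH_CLOSE,np.ones((5,5)))
    cs,_=cv2.findContours(m,cv2.RETR_EXTERNAL,cv2.CHAIN_APPROX_NONE)
    for k in sorted(cs,key=cv2.contourArea)[-2:]:
        P=np.array([topt(s,p,.012)[:2] for p in cv2.convexHull(k)[:,0].astype(float)],np.float32)
        print(c,"rect",cv2.minAreaRect(P),"circ",cv2.minEnclosingCircle(P))
    g=cv2.cvtColor(s["pixels"],cv2.COLOR_RGB2BGR)
    x0,y0=(150,220) if c=="top" else (400,180)
    cv2.imwrite(f"pics/{c}crop.png",cv2.resize(g[y0:y0+130,x0:x0+130],None,fx=4.5,fy=4.5,interpolation=cv2.INTER_CUBIC))
E
```

```text
top rect ((0.5648426413536072, 0.2525086998939514), (0.18346750736236572, 0.08950206637382507), 6.448240756988525) circ ((0.5645071864128113, 0.2528144419193268), 0.1005549430847168)
top rect ((0.49174991250038147, -0.20255401730537415), (0.11557076126337051, 0.11644450575113297), 88.84701538085938) circ ((0.49188750982284546, -0.20231802761554718), 0.059390801936388016)
scene rect ((0.49304935336112976, -0.2028174102306366), (0.12509697675704956, 0.11595188826322556), 19.927227020263672) circ ((0.49318116903305054, -0.2031812071800232), 0.06276590377092361)
scene rect ((0.5653513669967651, 0.251813679933548), (0.1879715770483017, 0.08928101509809494), 6.427325248718262) circ ((0.5657879114151001, 0.2505183219909668), 0.10239291936159134)
```

View pics/topcrop.png

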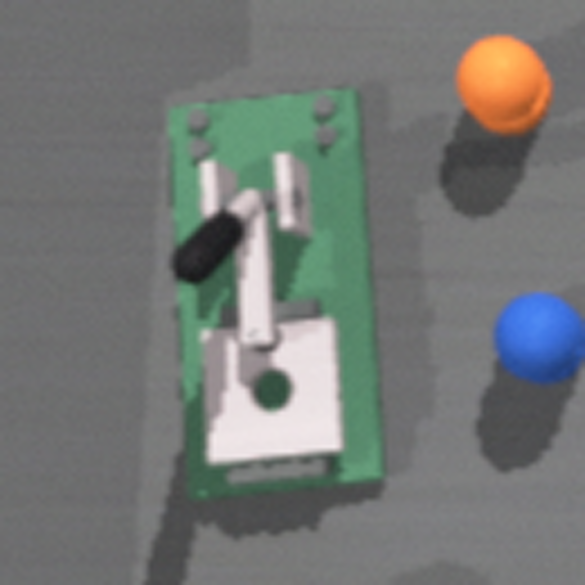

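The crop shows the fixture yawed about +6.4° with the arm's foot over the plate. The handle leans toward the plate, with its tip drawn at about (190,268) by perspective. I'm turning the tool to the fixture's axes and closing the gripper.

Request:
apply_moves(commands=[[0,0,0.12,0.035,-0.03,0.03,0],[0,0,0.24,0.07,-0.057,0.04,0],[0,0,0.36,0.105,-0.085,0.04,0],[0,0,0.476,0.14,-0.113,0.04,0],[0,0,0.476,0.175,-0.142,0.04,0]])

```text
time: 2.2
tool_pos: [0.3719, 0.3709, 0.2124]
ee_rot: [3.141, 0.001, -3.027]
wrist_force: [1.2, 1.0, 0.3]
width: 0.0572
finger_force: 0.0
```

Request:
apply_moves(commands=[[0,0,0,0.038,-0.031,0,0],[0,0,0,0.076,-0.062,0,0],[0,0,0,0.114,-0.093,0,0],[0,0,0,0.152,-0.1245,0,0],[0,0,0,0.152,-0.1245,0,0]])

```text
time: 2.7
tool_pos: [0.5264, 0.2429, 0.2107]
ee_rot: [-3.139, -0.0, -3.037]
wrist_force: [0.3, 1.2, -0.3]
width: 0.0174
finger_force: 0.0
```

Request:
apply_moves(commands=[[0,0,0,0,0.0,-0.03,0],[0,0,0,0,0.0,-0.06,0],[0,0,0,0,0,-0.087,0],[0,0,0,0,0,-0.087,0],[0,0,0,0,0,-0.087,0]])

```text
time: 3.2
tool_pos: [0.5222, 0.2479, 0.1253]
ee_rot: [3.141, -0.001, -3.029]
wrist_force: [0.0, -0.0, 0.7]
width: 0.0002
finger_force: 0.0
```

```bash
python3 - <<'E'
from h import *
o=get_obs(); print(o["tool_pos"],o["width"],o["wrist_force"])
s=snapshot("scene"); g=cv2.cvtColor(s["pixels"],cv2.COLOR_RGB2BGR)
cv2.imwrite("pics/a1.png",cv2.resize(g[120:320,360:560],None,fx=3,fy=3))
E
```

```text
[0.52222576 0.24794434 0.12525188] 0.00024199623986616962 [ 0.00719147 -0.02233325  0.70571753]
```

View pics/a1.png

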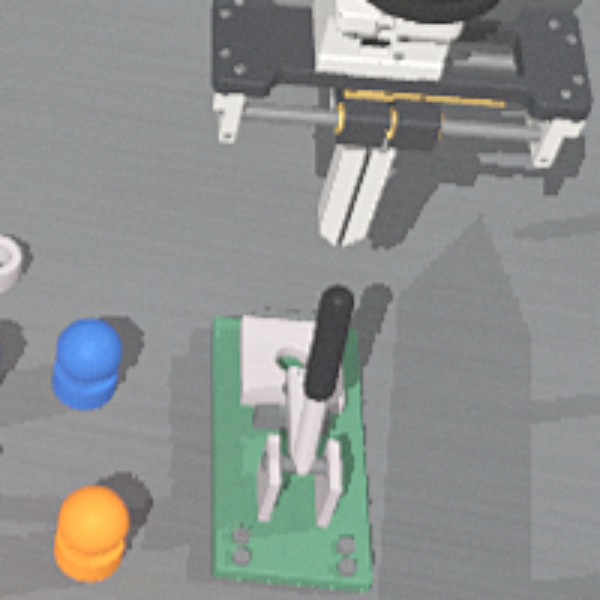

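The closed fingers are behind the handle at about (345,240), with the handle tip at (340,290), so they are in line. Pushing.

Request:
apply_moves(commands=[[0,0,0,0.015,0.0017,0,0],[0,0,0,0.03,0.0034,0,0],[0,0,0,0.044,0.005,0,0],[0,0,0,0.057,0.0064,0,0],[0,0,0,0.07,0.0079,0,0]])

```text
time: 3.75
tool_pos: [0.5945, 0.2562, 0.1282]
ee_rot: [3.14, 0.005, -3.029]
wrist_force: [0.4, -0.1, 0.5]
width: 0.0005
finger_force: 0.0
```

Request:
apply_moves(commands=[[0,0,0,0.013,0.0015,0,0],[0,0,0,0.026,0.003,0,0],[0,0,0,0.039,0.0044,0,0],[0,0,0,0.052,0.006,0,0],[0,0,0,0.06,0.0068,0,0]])

```text
time: 4.25
tool_pos: [0.6545, 0.2629, 0.1276]
ee_rot: [3.141, 0.004, -3.029]
wrist_force: [-0.4, 0.2, -0.1]
width: 0.0004
finger_force: 0.0
```

```bash
python3 - <<'E'
from h import *
o=get_obs(); print(o["tool_pos"],o["width"],o["wrist_force"])
s=snapshot("scene"); g=cv2.cvtColor(s["pixels"],cv2.COLOR_RGB2BGR)
cv2.imwrite("pics/a2.png",cv2.resize(g[150:350,360:560],None,fx=3,fy=3))
E
```

```text
[0.65453062 0.26288197 0.12760726] 0.0004326088810837614 [-0.40173543  0.18132357 -0.12779222]
```

View pics/a2.png

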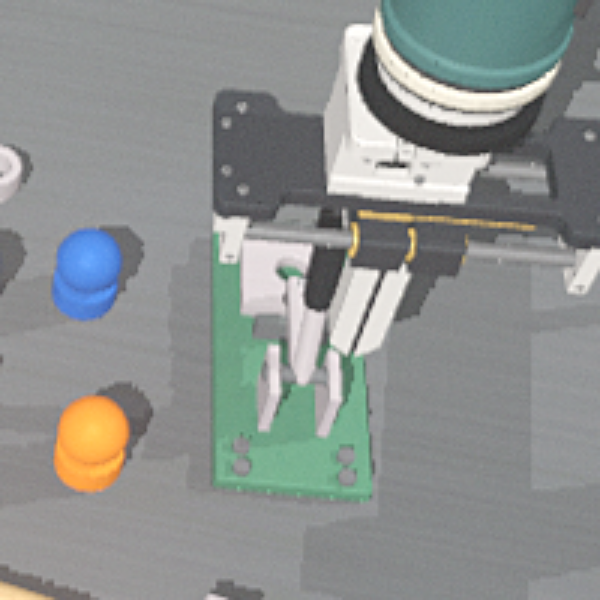

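The handle hasn't moved: it still runs from about (330,210) to (320,310) in the crop. The fingers, tip at (355,355), have passed on its +y side. I'm triangulating the handle before trying again.

```bash
python3 - <<'E'
from h import *
np.set_printoptions(precision=4,suppress=True)
s=snapshot("scene");t=snapshot("top")
print("tip proj scene",proj(s,get_obs()["tool_pos"]))
def tri(a,b):
    Ps=[]
    for q in(s,t):
        K,R,tv=cam(q);Ps.append(K@np.c_[R,tv])
    X=cv2.triangulatePoints(Ps[0],Ps[1],np.array(a,float).reshape(2,1),np.array(b,float).reshape(2,1)).ravel();X=X[:3]/X[3]
    print(X,np.round(proj(s,X)-a,1),np.round(proj(t,X)-b,1))
    d=X[:2]-[.5178,.2469];c,n=np.cos(.1125),np.sin(.1125);print(" fixture",c*d[0]+n*d[1],-n*d[0]+c*d[1],X[2])
tri([472.5,218],[192.5,278])   # handle end
tri([466,250],[202,269])       # sleeve lower end
for p in((.051,.139),(.044,.158)):
    X=[.5178+.9937*p[0],.2469+.1123*p[0],p[1]]; print("pred",proj(s,X),proj(t,X))
E
```

```text
tip proj scene [471.6031 275.7448]
[0.5632 0.2511 0.1569] [-0.  0.] [-0.  0.]
 fixture 0.045580150671227684 -0.0009400856334685096 0.15694257308694612
[0.5862 0.2522 0.0993] [-1.2  0.1] [-1.3  0.1]
 fixture 0.06859615362866951 -0.002431453428238659 0.09927703404747414
pred [470.8667 227.4576] [194.4229 276.1173]
pred [473.1569 216.8813] [191.8335 278.8619]
```

```bash
python3 - <<'E'
from h import *
t=snapshot("top");s=snapshot("scene");o=get_obs();print(o["time"],proj(t,o["tool_pos"]),place_of("top","clamp_grip")[:2],place_of("scene","clamp_grip")[:2])
A=cv2.resize(cv2.cvtColor(t["pixels"],cv2.COLOR_RGB2BGR)[180:340,140:300],(400,400))
B=cv2.resize(cv2.cvtColor(s["pixels"],cv2.COLOR_RGB2BGR)[180:340,400:560],(400,400))
cv2.imwrite("pics/a3.png",np.hstack([A,B]))
E
```

```text
4.5 [193.71667426 233.02183802] [{'pixel': [193.2, 276.5], 'score': 0.66}] [{'pixel': [468.9, 222.9], 'score': 0.58}]
```

View pics/a3.png

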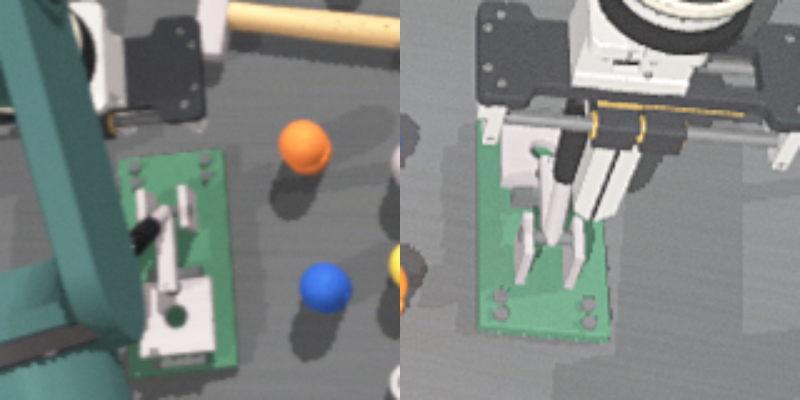

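The handle is still closed, ending at crop (150,225) in the top view, so the fingers slid past it. I'll grip it between the pads (closing along the pivot axis) and carry it over its arc.

Request:
apply_moves(commands=[[0,0,0,0,0,0.04,0],[0,0,0,0,0,0.075,30],[0,0,0,-0.04,-0.005,0.085,60],[0,0,0,-0.0855,-0.0097,0.085,100],[0,0,0,-0.0855,-0.0097,0.085,100]])

```text
time: 5.1
tool_pos: [0.5611, 0.2521, 0.2095]
ee_rot: [-3.141, -0.005, -3.027]
wrist_force: [-0.3, 0.8, 0.4]
width: 0.0291
finger_force: 0.0
```

Request:
apply_moves(commands=[[0,0,0,0,0,0,100],[0,0,0,0,0,0,100],[0,0,0,0,0,0,100],[0,0,0,0,0,0,100],[0,0,0,0,0,0,100]])

```text
time: 5.6
tool_pos: [0.568, 0.2525, 0.2097]
ee_rot: [3.142, -0.0, -3.03]
wrist_force: [-0.1, -0.1, -0.1]
width: 0.0693
finger_force: 0.0
```

```bash
python3 - <<'E'
from h import *
o=get_obs(); print(o["tool_pos"],o["width"],o["ee_rot"])
s=snapshot("scene"); w=snapshot("wrist"); print(proj(s,o["tool_pos"]),proj(s,[.5222,.2479,.1253]),proj(w,o["tool_pos"]),proj(w,[.5685,.2517,.139]),place_of("wrist","clamp_grip"),place_of("wrist","plate"),cam(w)[0])
A=cv2.resize(cv2.cvtColor(w["pixels"],cv2.COLOR_RGB2BGR),(400,300))
B=cv2.resize(cv2.cvtColor(s["pixels"],cv2.COLOR_RGB2BGR)[110:260,380:580],(400,300))
cv2.imwrite("pics/a4.png",np.hstack([A,B]))
E
```

```text
[0.5679983  0.25251536 0.20973703] 0.06929900134942626 [ 3.14155160e+00 -1.05664893e-04 -3.02977355e+00]
[480.47660496 199.26903501] [468.35499386 210.65828562] [319.97171032 273.14089351] [318.52124888 238.89453014] [{'pixel': [318.1, 237.3], 'score': 0.93}] [{'pixel': [318.4, 155.2], 'score': 0.72}] [[400.04122763   0.         318.62740509]
 [  0.         400.04122763 239.69183391]
 [  0.           0.           1.        ]]
```

View pics/a4.png

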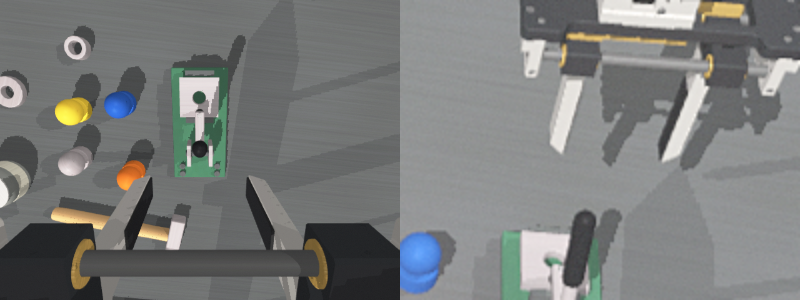

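```bash
python3 - <<'E'
from h import *
np.set_printoptions(precision=4,suppress=True)
o=get_obs(); w=snapshot("wrist"); s=snapshot("scene")
K,R,t=cam(w); p=o["tool_pos"]; print("TCP in cam",R@p+t, "cam pos",-R.T@t, R)
for d in (0,.01,.02,.03):
  for sg in(-1,1):
    q=p+np.array([-.1123,.9937,0])*sg*o["width"]/2+[0,0,d]; print(d,sg,proj(w,q),proj(s,q))
cv2.imwrite("pics/a5.png",np.hstack([cv2.cvtColor(w["pixels"],cv2.COLOR_RGB2BGR)[180:380,160:500],cv2.resize(cv2.cvtColor(s["pixels"],cv2.COLOR_RGB2BGR)[140:240,420:560],(280,200))]))
print({k:v for k,v in o.items() if k not in("joint_positions","qvel","joint_torque")})
E
```

```text
TCP in cam [0.0008 0.0189 0.2278] cam pos [0.4854 0.2426 0.4229] [[-0.1113  0.9938 -0.0003]
 [ 0.9531  0.1068  0.2832]
 [ 0.2814  0.0312 -0.9591]]
0 -1 [245.5254 272.9075] [452.5097 196.6341]
0 1 [394.4937 272.7868] [508.7129 201.3247]
0.01 -1 [242.3071 279.5583] [453.7143 192.3825]
0.01 1 [397.8233 279.4338] [510.4454 197.0847]
0.02 -1 [238.793  286.8205] [454.9411 188.0522]
0.02 1 [401.4591 286.692 ] [512.2102 192.7656]
0.03 -1 [234.9403 294.7826] [456.1909 183.641 ]
0.03 1 [405.4453 294.6498] [514.0082 188.3652]
{'time': 5.8, 'tool_pos': array([0.5675, 0.2525, 0.2098]), 'ee_rot': array([ 3.1416, -0.0002, -3.0295]), 'wrist_force': array([-0.6344, -0.607 ,  0.3076]), 'wrist_torque': array([-0.0081, -0.0088,  0.0132]), 'finger_force': 0.0, 'width': 0.0848221698369738}
```

View pics/a5.png

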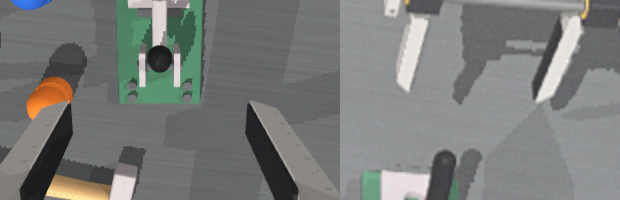

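The tips in the wrist view are at about (232,283) and (407,283), and both views put them some 20 mm above the reported TCP. That explains the miss: they cleared the handle's rounded end. I'll straddle the handle lower down and grip.

Request:
apply_moves(commands=[[0,0,0,0.002,0,-0.03,100],[0,0,0,0.004,0,-0.06,100],[0,0,0,0.004,0,-0.09,100],[0,0,0,0.004,0,-0.115,100],[0,0,0,0.004,0,-0.115,0]])

```text
time: 6.4
tool_pos: [0.5682, 0.2514, 0.09]
ee_rot: [-3.14, -0.009, -3.029]
wrist_force: [-0.4, 0.5, -1.6]
width: 0.089
finger_force: 0.0
```

Request:
apply_moves(commands=[[0,0,0,0,0,0,0],[0,0,0,0,0,0,0],[0,0,0,0,0,0,0],[0,0,0,0,0,0,0],[0,0,0,0,0,0,0]])

```text
time: 6.9
tool_pos: [0.5717, 0.2527, 0.096]
ee_rot: [3.141, 0.002, -3.029]
wrist_force: [0.4, -0.4, 0.3]
width: 0.0489
finger_force: 0.0
```

Request:
apply_moves(commands=[[0,0,0,0,0,0,0],[0,0,0,0,0,0,0],[0,0,0,0,0,0,0],[0,0,0,0,0,0,0],[0,0,0,0,0,0,0]])

```text
time: 7.4
tool_pos: [0.5711, 0.2534, 0.0949]
ee_rot: [3.14, 0.0, -3.029]
wrist_force: [0.3, 2.3, -0.9]
width: 0.0172
finger_force: 30.0
```

Request:
apply_moves(commands=[[0,0,0,0.009,0.001,0.003,0],[0,0,0,0.0173,0.002,0.0045,0],[0,0,0,0.0265,0.003,0.0055,0],[0,0,0,0.0352,0.004,0.0054,0],[0,0,0,0.044,0.005,0.0045,0]])

```text
time: 7.9
tool_pos: [0.6163, 0.2585, 0.0999]
ee_rot: [3.14, 0.001, -3.029]
wrist_force: [-0.7, 3.0, -0.2]
width: 0.0099
finger_force: 9.7
```

Request:
apply_moves(commands=[[0,0,0,0.0088,0.001,-0.002,0],[0,0,0,0.017,0.002,-0.0045,0],[0,0,0,0.0255,0.0029,-0.0085,0],[0,0,0,0.037,0.0042,-0.0147,0],[0,0,0,0.0476,0.0054,-0.0232,0]])

```text
time: 8.4
tool_pos: [0.6642, 0.2627, 0.076]
ee_rot: [-3.141, 0.001, -3.03]
wrist_force: [-0.2, -0.3, 1.0]
width: 0.0004
finger_force: 0.0
```

Request:
apply_moves(commands=[[0,0,0,0.009,0.001,-0.01,0],[0,0,0,0.009,0.001,-0.01,100],[0,0,0,0.009,0.001,-0.01,100],[0,0,0,0.009,0.001,-0.01,100],[0,0,0,0.009,0.001,-0.01,100]])

```text
time: 8.9
tool_pos: [0.6719, 0.2641, 0.0672]
ee_rot: [3.141, 0.001, -3.029]
wrist_force: [-0.3, 0.3, 0.0]
width: 0.029
finger_force: 0.0
```

```bash
python3 - <<'E'
from h import *
o=get_obs(); print(o["tool_pos"],o["width"],o["wrist_force"])
s=snapshot("scene"); g=cv2.cvtColor(s["pixels"],cv2.COLOR_RGB2BGR)
print(place_of("scene","clamp_grip")[:2])
cv2.imwrite("pics/a6.png",cv2.resize(g[150:350,360:560],None,fx=3,fy=3))
E
```

```text
[0.67186014 0.26411155 0.06724303] 0.028957948009635623 [-0.32243924  0.25041114  0.04177135]
[]
```

View pics/a6.png

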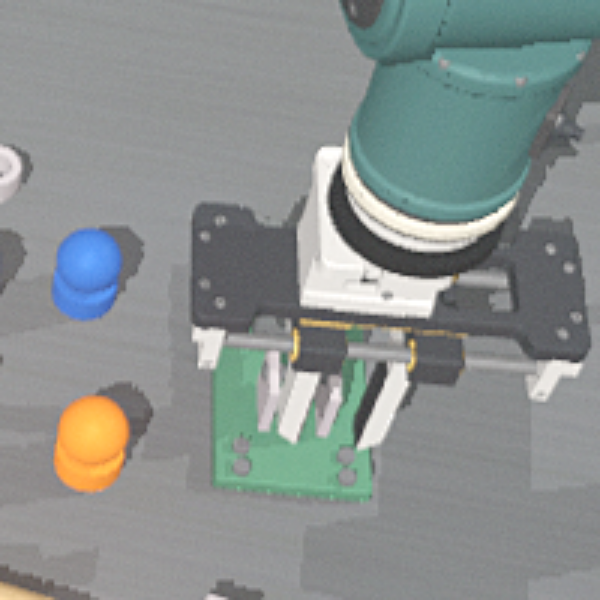

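The handle is hidden and has slipped out again, while the fingers at (300,430) and (375,440) are in free space. All the evidence (push with no contact, squeeze-out, both camera views) says the real tips are about 30 mm above the reported TCP. I'll raise, go back, and grip about 35 mm lower.

Request:
apply_moves(commands=[[0,0,0,0,0,0.04,60],[0,0,0,0,0,0.08,60],[0,0,0,0,0,0.11,60],[0,0,0,-0.05,-0.0056,0.115,60],[0,0,0,-0.1,-0.0112,0.115,60]])

```text
time: 9.5
tool_pos: [0.5738, 0.2531, 0.1826]
ee_rot: [3.141, 0.003, -3.03]
wrist_force: [-0.5, 0.3, 0.2]
width: 0.0567
finger_force: 0.0
```

Request:
apply_moves(commands=[[0,0,0,0,0,0,60],[0,0,0,0,0,0,60],[0,0,0,0,0,0,60],[0,0,0,0,0,0,60],[0,0,0,0,0,0,60]])

```text
time: 10.0
tool_pos: [0.574, 0.2529, 0.1815]
ee_rot: [3.141, 0.001, -3.03]
wrist_force: [0.2, -0.4, -0.2]
width: 0.0566
finger_force: 0.0
```

```bash
python3 - <<'E'
from h import *
o=get_obs(); print(o["tool_pos"],o["width"],o["wrist_force"])
s=snapshot("scene"); w=snapshot("wrist"); p=o["tool_pos"]
print(place_of("scene","clamp_grip")[:2],place_of("wrist","clamp_grip")[:2],proj(s,[.5685,.2517,.139]),proj(w,[.5685,.2517,.139]))
for d in (0,.02,.03,.04):
  for e in(-.008,.008): 
    print(d,e,[np.round(proj(w,p+np.array([.9937*e-.1123*v,.1123*e+.9937*v,d])),0) for v in(-o["width"]/2,o["width"]/2)])
cv2.imwrite("pics/a7.png",cv2.cvtColor(w["pixels"],cv2.COLOR_RGB2BGR)[130:430,120:520])
E
```

```text
[0.57402897 0.25288669 0.18153366] 0.056640085732029284 [ 0.21553841 -0.35392527 -0.23764295]
[{'pixel': [470.2, 225.0], 'score': 0.65}] [{'pixel': [320.9, 241.2], 'score': 0.77}] [470.29006818 227.36713227] [318.94940168 242.20863636]
0 -0.008 [array([270., 260.]), array([370., 260.])]
0 0.008 [array([271., 286.]), array([369., 286.])]
0.02 -0.008 [array([265., 273.]), array([375., 273.])]
0.02 0.008 [array([266., 301.]), array([374., 301.])]
0.03 -0.008 [array([263., 280.]), array([378., 280.])]
0.03 0.008 [array([264., 310.]), array([377., 310.])]
0.04 -0.008 [array([260., 289.]), array([381., 288.])]
0.04 0.008 [array([261., 319.]), array([379., 319.])]
```

View pics/a7.png

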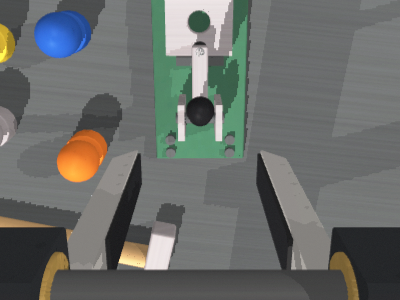

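The wrist view has the handle centred at (200,110) and the inner tip corners at (141,154) and (257,154). That fits tips 33 mm above the TCP. Gripping lower.

Request:
apply_moves(commands=[[0,0,0,0,0,-0.03,60],[0,0,0,0,0,-0.06,60],[0,0,0,0,0,-0.09,60],[0,0,0,0,0,-0.11,60],[0,0,0,0,0,-0.11,0]])

```text
time: 10.7
tool_pos: [0.5701, 0.2519, 0.0668]
ee_rot: [-3.14, -0.008, -3.03]
wrist_force: [0.2, -0.7, -0.1]
width: 0.0513
finger_force: 0.0
```

Request:
apply_moves(commands=[[0,0,0,0,0,0,0],[0,0,0,0,0,0,0],[0,0,0,0,0,0,0],[0,0,0,0,0,0,0],[0,0,0,0,0,0,0]])

```text
time: 11.2
tool_pos: [0.5735, 0.2537, 0.0728]
ee_rot: [3.14, 0.003, -3.029]
wrist_force: [-1.1, 3.0, 3.2]
width: 0.0174
finger_force: 30.0
```

Request:
apply_moves(commands=[[0,0,0,0.0077,0.0009,0.0025,0],[0,0,0,0.0154,0.0017,0.004,0],[0,0,0,0.0233,0.0026,0.005,0],[0,0,0,0.0312,0.0035,0.0048,0],[0,0,0,0.039,0.0044,0.004,0]])

```text
time: 11.7
tool_pos: [0.6097, 0.2579, 0.0761]
ee_rot: [3.141, -0.005, -3.028]
wrist_force: [-4.4, 1.3, 4.4]
width: 0.0148
finger_force: 27.6
```

Width is dropping to 14.8 mm, so the pads are slipping off the handle. I'll release, draw back around it, shut the fingers, and push at the right depth.

Request:
apply_moves(commands=[[0,0,0,0,0,0,70],[0,0,0,0,0,0,70],[0,0,0,0,0,0,70],[0,0,0,0,0,0,70],[0,0,0,-0.02,-0.0025,0,70]])

```text
time: 12.2
tool_pos: [0.5928, 0.2544, 0.0748]
ee_rot: [-3.141, 0.001, -3.03]
wrist_force: [0.1, 0.4, 0.7]
width: 0.0516
finger_force: 0.0
```

Request:
apply_moves(commands=[[0,0,0,-0.025,-0.003,0,70],[0,0,0,-0.05,-0.006,0,70],[0,0,0,-0.071,-0.0085,0,70],[0,0,0,-0.071,-0.0085,0,0],[0,0,0,-0.071,-0.0085,0,0]])

```text
time: 12.7
tool_pos: [0.5212, 0.2463, 0.0758]
ee_rot: [3.141, 0.002, -3.029]
wrist_force: [-0.6, -0.0, 0.3]
width: 0.0533
finger_force: 0.0
```

Request:
apply_moves(commands=[[0,0,0,0,0,0,0],[0,0,0,0,0,0,0],[0,0,0,0,0,0,0],[0,0,0,0,0,0,0],[0,0,0,0,0,0,0]])

```text
time: 13.2
tool_pos: [0.5209, 0.2462, 0.0751]
ee_rot: [3.142, -0.0, -3.03]
wrist_force: [-1.1, 0.6, -0.3]
width: 0.0135
finger_force: 0.0
```

Request:
apply_moves(commands=[[0,0,0,0.01,0.0011,0,0],[0,0,0,0.02,0.0022,0,0],[0,0,0,0.03,0.0034,0,0],[0,0,0,0.04,0.0045,0,0],[0,0,0,0.05,0.0056,0,0]])

```text
time: 13.7
tool_pos: [0.5716, 0.2519, 0.0752]
ee_rot: [3.142, -0.0, -3.029]
wrist_force: [-0.9, -0.6, 1.2]
width: 0.0003
finger_force: 0.5
```

Request:
apply_moves(commands=[[0,0,0,0.01,0.0011,0,0],[0,0,0,0.02,0.0022,0,0],[0,0,0,0.03,0.0034,0,0],[0,0,0,0.04,0.0045,0,0],[0,0,0,0.05,0.0056,0,0]])

```text
time: 14.2
tool_pos: [0.6216, 0.2574, 0.075]
ee_rot: [-3.142, -0.0, -3.029]
wrist_force: [-0.3, 0.2, -0.5]
width: 0.0001
finger_force: 0.1
```

Request:
apply_moves(commands=[[0,0,0,0.01,0.0011,0,0],[0,0,0,0.02,0.0022,0,0],[0,0,0,0.03,0.0034,0,0],[0,0,0,0.03,0.0034,0,0],[0,0,0,0.03,0.0034,0,0]])

```text
time: 14.7
tool_pos: [0.6509, 0.2608, 0.0751]
ee_rot: [3.142, -0.0, -3.03]
wrist_force: [-0.9, -0.3, -0.1]
width: 0.0004
finger_force: 0.0
```

```bash
python3 - <<'E'
from h import *
o=get_obs(); print(o["tool_pos"],o["width"],o["wrist_force"])
s=snapshot("scene"); w=snapshot("wrist"); print(place_of("scene","clamp_grip")[:2],place_of("wrist","clamp_grip")[:2],place_of("wrist","plate")[:2])
A=cv2.resize(cv2.cvtColor(w["pixels"],cv2.COLOR_RGB2BGR)[50:,80:560],(400,358))
B=cv2.resize(cv2.cvtColor(s["pixels"],cv2.COLOR_RGB2BGR)[150:329,380:580],(400,358))
cv2.imwrite("pics/a8.png",np.hstack([A,B]))
E
```

```text
[0.65085486 0.26077908 0.07514652] 0.00035291645132405776 [-0.89063441 -0.34825807 -0.06820674]
[{'pixel': [463.0, 315.1], 'score': 0.67}] [{'pixel': [323.7, 334.6], 'score': 0.81}] [{'pixel': [321.9, 32.5], 'score': 0.87}]
```

View pics/a8.png

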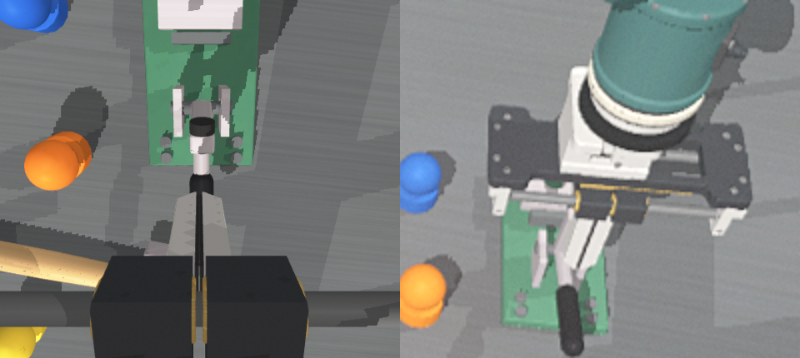

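The clamp is open: the handle lies at about (568,310) in the right half and the arm stands upright. Now the plate: raise, back over it, open.

Request:
apply_moves(commands=[[0,0,0,0,0,0.045,50],[0,0,0,0,0,0.09,100],[0,0,0,-0.03,-0.0034,0.105,100],[0,0,0,-0.08,-0.009,0.105,100],[0,0,0,-0.133,-0.0143,0.105,100]])

```text
time: 15.45
tool_pos: [0.5204, 0.2467, 0.1813]
ee_rot: [3.141, 0.002, -3.03]
wrist_force: [-0.7, -0.3, 0.9]
width: 0.0369
finger_force: 0.0
```

Request:
apply_moves(commands=[[0,0,0,0,0,0,100],[0,0,0,0,0,0,100],[0,0,0,0,0,0,100],[0,0,0,0,0,0,100],[0,0,0,0,0,0,100]])

```text
time: 15.95
tool_pos: [0.5227, 0.247, 0.1803]
ee_rot: [3.141, 0.0, -3.03]
wrist_force: [0.4, -0.3, -0.1]
width: 0.0768
finger_force: 0.0
```

```bash
cat >> h.py <<'E'
np.set_printoptions(precision=4,suppress=True)
def circ(s,m,z):
    "circle of a mask's hull, cast on height z"
    h=cv2.convexHull(np.argwhere(m)[:,::-1].astype(np.float32))[:,0]
    return cv2.minEnclosingCircle(np.array([topt(s,p,z)[:2] for p in h],np.float32))
E
python3 - <<'E'
from h import *
o=get_obs(); print(o["tool_pos"],o["width"])
w=snapshot("wrist")
for r in masks_of("wrist","plate")[:1]:
    h=cv2.convexHull(np.argwhere(r["mask"])[:,::-1].astype(np.float32))[:,0]
    print(r["score"],cv2.minAreaRect(np.array([topt(w,p,.032)[:2] for p in h],np.float32)))
for r in place_of("wrist","plate")[:1]: print(topt(w,r["pixel"],.022))
E
```

```text
[0.5227 0.247  0.1803] 0.07684482065250325
0.7 ((0.5163270235061646, 0.24545541405677795), (0.05997515097260475, 0.05998189374804497), 6.368292331695557)
[0.5162 0.2453 0.022 ]
```

Request:
apply_moves(commands=[[0,0,0,-0.0055,-0.001,-0.045,100],[0,0,0,-0.0055,-0.001,-0.09,100],[0,0,0,-0.0055,-0.001,-0.135,100],[0,0,0,-0.0055,-0.001,-0.165,100],[0,0,0,-0.0055,-0.001,-0.175,100]])

```text
time: 16.6
tool_pos: [0.5128, 0.2447, 0.0007]
ee_rot: [-3.14, -0.008, -3.03]
wrist_force: [-0.5, -0.0, -0.5]
width: 0.0939
finger_force: 0.0
```

Request:
apply_moves(commands=[[0,0,0,0,0,-0.006,100],[0,0,0,0,0,-0.012,100],[0,0,0,0,0,-0.018,100],[0,0,0,0,0,-0.018,100],[0,0,0,0,0,-0.018,100]])

```text
time: 17.1
tool_pos: [0.5164, 0.2461, -0.0117]
ee_rot: [3.141, 0.002, -3.029]
wrist_force: [-0.0, 0.4, -0.2]
width: 0.0939
finger_force: 0.0
```

Request:
apply_moves(commands=[[0,0,0,0,0,0,0],[0,0,0,0,0,0,0],[0,0,0,0,0,0,0],[0,0,0,0,0,0,0],[0,0,0,0,0,0,0]])

```text
time: 17.6
tool_pos: [0.5158, 0.246, -0.0126]
ee_rot: [3.141, 0.0, -3.029]
wrist_force: [-0.3, 0.2, 0.5]
width: 0.0599
finger_force: 30.0
```

Request:
apply_moves(commands=[[0,0,0,0,0,0.01,0],[0,0,0,0,0,0.03,0],[0,0,0,0,0,0.07,0],[0,0,0,0,0,0.11,0],[0,0,0,0,0,0.155,0]])

```text
time: 18.1
tool_pos: [0.5146, 0.2454, 0.1429]
ee_rot: [-3.141, -0.003, -3.029]
wrist_force: [0.6, 0.5, -2.1]
width: 0.0599
finger_force: 30.0
```

Request:
apply_moves(commands=[[0,0,0,-0.005,-0.04,0,0],[0,0,0,-0.01,-0.085,0,0],[0,0,0,-0.01,-0.13,0,0],[0,0,0,-0.01,-0.175,0,0],[0,0,0,-0.01,-0.22,0,0]])

```text
time: 18.6
tool_pos: [0.5051, 0.0243, 0.1426]
ee_rot: [3.142, 0.0, -3.029]
wrist_force: [1.0, -0.2, -1.9]
width: 0.0597
finger_force: 30.0
```

Request:
apply_moves(commands=[[0,0,0,0,-0.04,0,0],[0,0,0,0,-0.08,0,0],[0,0,0,-0.0,-0.12,0,0],[0,0,0,-0.0,-0.15,0,0],[0,0,0,-0.0,-0.15,0,0]])

```text
time: 19.1
tool_pos: [0.5051, -0.1278, 0.1422]
ee_rot: [-3.14, -0.001, -3.035]
wrist_force: [0.1, 1.4, -2.5]
width: 0.0597
finger_force: 30.0
```

```bash
cat >> h.py <<'E'
def green(s):
    im=s["pixels"].astype(int)
    m=((im[...,1]>im[...,0]*1.3+8)&(im[...,1]>im[...,2]*1.12+4)).astype(np.uint8)
    return cv2.morphologyEx(m,cv2.MORPH_CLOSE,np.ones((5,5)))
E
python3 - <<'E'
from h import *
o=get_obs(); print(o["tool_pos"],o["ee_rot"],o["width"],o["joint_positions"],o["finger_force"])
w=snapshot("wrist"); save(w,"w1"); m=green(w); cs,_=cv2.findContours(m,cv2.RETR_EXTERNAL,cv2.CHAIN_APPROX_NONE)
for k in sorted(cs,key=cv2.contourArea)[-2:]:
    P=np.array([topt(w,p,.012)[:2] for p in cv2.convexHull(k)[:,0].astype(float)],np.float32); print(cv2.boundingRect(k),cv2.minEnclosingCircle(P))
for q in ("stand","plate"): print(q,[(r["score"],r["pixel"],topt(w,r["pixel"],0 if q=="stand" else o["tool_pos"][2]+.0346)) for r in place_of("wrist",q)[:2]])
print(proj(w,[.492,-.2025,.082]))
E
```

```text
[ 0.5051 -0.1278  0.1422] [-3.1403 -0.0011 -3.0346] 0.059711597287653 [-0.3554  0.0308  1.4889 -0.0016  1.6223 -2.0332] 29.998978078365326
(165, 124, 138, 136) ((0.4914294183254242, -0.2041066288948059), 0.05988554283976555)
stand [(0.66, [240.7, 197.5], array([ 0.4954, -0.2002,  0.    ]))]
plate [(0.67, [317.5, 301.9], array([ 0.507 , -0.1288,  0.1768]))]
[215.5914 213.5705]
```

View pics/w1.png

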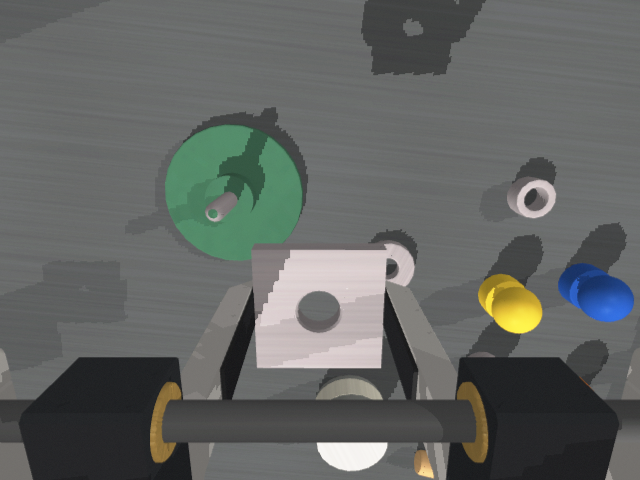

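The wrist view shows the plate held square with its hole at (319,310), and the stand's disc whole with the pin tip at about (212,214). The disc fit gives the exact 60 mm radius.

```bash
python3 - <<'E'
from h import *
w=snapshot("wrist"); o=get_obs(); z=o["tool_pos"][2]
print(o["tool_pos"],topt(w,(212.5,214),.082))
g=cv2.cvtColor(w["pixels"],cv2.COLOR_RGB2GRAY)[280:345,285:355]
_,b=cv2.threshold(g,0,255,cv2.THRESH_BINARY_INV+cv2.THRESH_OTSU)
cs,_=cv2.findContours(b,cv2.RETR_EXTERNAL,cv2.CHAIN_APPROX_NONE)
for k in sorted(cs,key=cv2.contourArea)[-2:]:
    P=np.array([topt(w,p+[285,280],z+.0446)[:2] for p in k[:,0].astype(float)],np.float32); print(cv2.boundingRect(k),cv2.minEnclosingCircle(P))
h=green(w); k=max(cv2.findContours(h,cv2.RETR_EXTERNAL,cv2.CHAIN_APPROX_NONE)[0],key=cv2.contourArea)
print(cv2.minEnclosingCircle(np.array([topt(w,p,.012)[:2] for p in cv2.convexHull(k)[:,0].astype(float)],np.float32)))
E
```

```text
[ 0.5056 -0.1231  0.1423] [ 0.4933 -0.2003  0.082 ]
(12, 11, 44, 42) ((0.5076515674591064, -0.12427344173192978), 0.010791944339871407)
((0.49159377813339233, -0.20400312542915344), 0.059988833963871)
```

Request:
apply_moves(commands=[[0,0,0,-0.005,-0.03,0,0],[0,0,0,-0.0156,-0.06,0,0],[0,0,0,-0.0156,-0.0792,0,0],[0,0,0,-0.0156,-0.0792,0,0],[0,0,0,-0.0156,-0.0792,0,0]])

```text
time: 19.8
tool_pos: [0.4903, -0.202, 0.1423]
ee_rot: [3.14, 0.0, -3.028]
wrist_force: [0.2, 1.1, -2.3]
width: 0.0597
finger_force: 30.0
```

```bash
python3 - <<'E'
from h import *
import time
for i in range(2):
    w=snapshot("wrist")
o=get_obs(); z=o["tool_pos"][2]; print(o["tool_pos"],o["wrist_force"])
g=cv2.cvtColor(w["pixels"],cv2.COLOR_RGB2GRAY)[270:350,280:360]
_,b=cv2.threshold(g,0,255,cv2.THRESH_BINARY_INV+cv2.THRESH_OTSU)
k=max(cv2.findContours(b,cv2.RETR_EXTERNAL,cv2.CHAIN_APPROX_NONE)[0],key=cv2.contourArea)
print(cv2.boundingRect(k),cv2.minEnclosingCircle(np.array([topt(w,p+[280,270],z+.0446)[:2] for p in k[:,0].astype(float)],np.float32)))
E
```

```text
[ 0.4904 -0.2017  0.1423] [-1.1997 -0.6521 -1.7527]
(16, 21, 45, 42) ((0.4924106299877167, -0.20252646505832672), 0.010808520950376987)
```

Request:
apply_moves(commands=[[0,0,0,0,-0.001,-0.03,0],[0,0,0,0,-0.001,-0.06,0],[0,0,0,0,-0.001,-0.08,0],[0,0,0,0,-0.001,-0.09,0],[0,0,0,0,-0.001,-0.1,0]])

```text
time: 20.4
tool_pos: [0.4905, -0.2035, 0.0421]
ee_rot: [3.142, 0.0, -3.028]
wrist_force: [0.1, 0.6, -2.0]
width: 0.059
finger_force: 30.0
```

Request:
apply_moves(commands=[[0,0,0,0,0,-0.01,0],[0,0,0,0,0,-0.02,0],[0,0,0,0,0,-0.03,0],[0,0,0,0,0,-0.04,0],[0,0,0,0,0,-0.045,0]])

```text
time: 20.9
tool_pos: [0.4895, -0.204, -0.004]
ee_rot: [3.141, -0.001, -3.029]
wrist_force: [-0.2, -0.5, -2.9]
width: 0.0598
finger_force: 30.0
```

Request:
apply_moves(commands=[[0,0,0,0,0,-0.001,0],[0,0,0,0,0,-0.001,0],[0,0,0,0,0,-0.001,100],[0,0,0,0,0,-0.001,100],[0,0,0,0,0,-0.001,100]])

```text
time: 21.4
tool_pos: [0.4908, -0.2047, -0.0028]
ee_rot: [-3.141, 0.002, -3.029]
wrist_force: [-0.2, -1.0, -0.4]
width: 0.0803
finger_force: 0.0
```

Request:
apply_moves(commands=[[0,0,0,0,0,0.04,100],[0,0,0,0,0,0.085,100],[0,0,0,0,0,0.13,100],[0,0,0,0,0.04,0.17,100],[0,0,0,0,0.09,0.19,100]])

```text
time: 21.9
tool_pos: [0.4917, -0.1245, 0.1867]
ee_rot: [-3.138, 0.006, -3.033]
wrist_force: [0.0, 1.2, 0.1]
width: 0.0939
finger_force: 0.0
```

Request:
apply_moves(commands=[[0,0,0,0,0.04,0,100],[0,0,0,0,0.08,0,100],[0,0,0,0,0.1,0,100],[0,0,0,0,0.1,0,100],[0,0,0,0,0.1,0,100]])

```text
time: 22.4
tool_pos: [0.4903, -0.0235, 0.1826]
ee_rot: [-3.141, 0.001, -3.029]
wrist_force: [-0.6, 0.1, 0.4]
width: 0.0938
finger_force: 0.0
```

```bash
cat > look.py <<'E'
from h import *
import sys
snapshot("wrist"); w=snapshot("wrist"); o=get_obs(); print(o["time"],o["tool_pos"],o["ee_rot"],o["width"])
for q,z in(("plate",.04),("sleeve",.02),("collar",.012),("finial",.02)):
    for r in masks_of("wrist",q)[:3]:
        m=r["mask"]; c,rad=circ(w,m,z)
        print(q,round(r["score"],2),r["extent"],np.round(c,4),round(rad,4),"rgb",w["pixels"][m].mean(0).astype(int))
    for r in place_of("wrist",q)[:3]: print("   origin",round(r["score"],2),r["pixel"],topt(w,r["pixel"],.03 if q=="plate" else 0))
save(w,sys.argv[1])
E
python3 look.py w2
```

```text
22.5 [ 0.4902 -0.0244  0.1823] [-3.1411  0.0001 -3.0306] 0.09382462755516094
plate 0.69 [84.6, 159.8, 162.9, 230.0] [ 0.4912 -0.2036] 0.0439 rgb [197 187 187]
   origin 0.62 [126.2, 194.1] [ 0.4918 -0.2034  0.03  ]
sleeve 0.66 [381.7, 175.4, 423.7, 212.0] [0.4639 0.0506] 0.0184 rgb [175 166 167]
   origin 0.79 [399.7, 194.7] [0.4689 0.0539 0.    ]
collar 0.83 [256.0, 232.7, 301.7, 280.7] [ 0.5425 -0.0611] 0.0259 rgb [200 189 190]
   origin 0.82 [281.3, 256.5] [ 0.547  -0.0579  0.    ]
finial 0.98 [366.1, 263.4, 409.0, 313.6] [0.5629 0.0518] 0.0297 rgb [209 184  57]
finial 0.66 [436.4, 256.0, 487.0, 303.5] [0.5445 0.1258] 0.0318 rgb [ 41  82 163]
finial 0.61 [353.7, 332.1, 396.1, 390.2] [0.6486 0.0511] 0.0344 rgb [150 142 142]
   origin 0.82 [381.7, 282.1] [0.5637 0.0507 0.    ]
   origin 0.79 [453.8, 371.7] [ 0.6635  0.1496 -0.    ]
   origin 0.63 [371.0, 349.6] [0.6457 0.0514 0.    ]
```

View pics/w2.png

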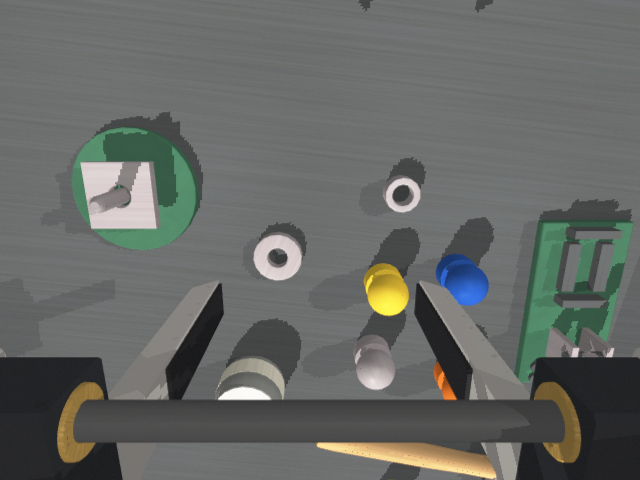

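The plate lies flat on the seat at about (120,195), threaded over the pin. The sleeve is at (402,194), the collar at (278,257), and the grey finial at (374,362). I'll fit a cylinder's silhouette for exact ring centres, starting above the sleeve.

Request:
apply_moves(commands=[[0,0,0,-0.012,0.035,0,80],[0,0,0,-0.024,0.075,-0.01,80],[0,0,0,-0.024,0.076,-0.03,80],[0,0,0,-0.024,0.076,-0.03,80],[0,0,0,-0.024,0.076,-0.03,80]])

```text
time: 23.4
tool_pos: [0.466, 0.0524, 0.1522]
ee_rot: [-3.141, -0.001, -3.029]
wrist_force: [1.0, 0.3, 0.1]
width: 0.0749
finger_force: 0.0
```

```bash
cat >> h.py <<'E'
from scipy.optimize import least_squares
def fitcyl(s,ext,r,z0,z1,x0):
    a=np.linspace(0,2*np.pi,60)
    def f(c):
        P=np.array([proj(s,(c[0]+r*np.cos(t),c[1]+r*np.sin(t),z)) for z in(z0,z1) for t in a])
        return np.r_[P.min(0),P.max(0)]-np.array(ext)
    q=least_squares(f,x0); return q.x,q.fun
def ring(q,r,h,x0,c="wrist"):
    snapshot(c); s=snapshot(c); o=get_obs(); print(o["time"],o["tool_pos"],o["width"],o["wrist_force"])
    for m in masks_of(c,q)[:3]:
        ys,xs=np.nonzero(m["mask"]); e=[xs.min()-.0,ys.min(),xs.max()+1.,ys.max()+1.]
        print(q,round(m["score"],2),e,*fitcyl(s,e,r,0,h,x0))
    for p in place_of(c,q)[:2]: print("  origin",round(p["score"],2),topt(s,p["pixel"],0))
E
python3 -c "
from h import *
ring('sleeve',.017,.02,[.466,.052])"
```

```text
23.5 [0.4669 0.052  0.1532] 0.07548903682567795 [ 1.0268  1.0211 -0.3458]
sleeve 0.97 [np.float64(301.0), np.int64(195), np.float64(339.0), np.float64(236.0)] [0.4659 0.0524] [-0.1591 -0.1737  0.1591  0.179 ]
  origin 0.93 [0.4671 0.0517 0.    ]
```

Request:
apply_moves(commands=[[0,0,0,0,0,-0.045,80],[0,0,0,0,0,-0.09,80],[0,0,0,0,0,-0.13,80],[0,0,0,0,0,-0.155,80],[0,0,0,0,0,-0.165,80]])

```text
time: 24.1
tool_pos: [0.4642, 0.0521, -0.0154]
ee_rot: [3.141, -0.005, -3.03]
wrist_force: [0.0, -0.7, -0.6]
width: 0.0753
finger_force: 0.0
```

Request:
apply_moves(commands=[[0,0,0,0,0,-0.004,80],[0,0,0,0,0,-0.008,80],[0,0,0,0,0,-0.011,80],[0,0,0,0,0,-0.011,0],[0,0,0,0,0,-0.011,0]])

```text
time: 24.6
tool_pos: [0.4669, 0.0526, -0.0229]
ee_rot: [-3.141, 0.002, -3.029]
wrist_force: [0.5, -0.5, -0.8]
width: 0.0623
finger_force: 0.0
```

Request:
apply_moves(commands=[[0,0,0,0,0,0,0],[0,0,0,0,0,0,0],[0,0,0,0,0,0,0],[0,0,0,0,0,0,0],[0,0,0,0,0,0,0]])

```text
time: 25.1
tool_pos: [0.4662, 0.0527, -0.0237]
ee_rot: [3.141, 0.0, -3.029]
wrist_force: [0.1, -0.1, 0.8]
width: 0.0321
finger_force: 30.0
```

Request:
apply_moves(commands=[[0,0,0,0,0,0.003,0],[0,0,0,0,0,0.01,0],[0,0,0,0,0,0.03,0],[0,0,0,0,0,0.06,0],[0,0,0,0,0,0.06,0]])

```text
time: 25.6
tool_pos: [0.4699, 0.0526, 0.0409]
ee_rot: [-3.14, 0.009, -3.029]
wrist_force: [1.0, -0.5, -0.5]
width: 0.0322
finger_force: 30.0
```

```bash
cat >> h.py <<'E'
def held(q,r,h,dz):
    "ring held with underside dz above the TCP"
    snapshot("wrist"); s=snapshot("wrist"); o=get_obs(); p=o["tool_pos"]; print(o["time"],p,o["width"],o["finger_force"],o["wrist_force"])
    for m in masks_of("wrist",q)[:2]:
        ys,xs=np.nonzero(m["mask"]); e=[xs.min(),ys.min(),xs.max()+1.,ys.max()+1.]
        x,f=fitcyl(s,e,r,p[2]+dz,p[2]+dz+h,p[:2]); print(q,round(m["score"],2),e,"rel TCP",x-p[:2],f)
    g=cv2.cvtColor(s["pixels"],cv2.COLOR_RGB2GRAY); return s,g
E
python3 -c "
from h import *
held('sleeve',.017,.02,.0237)"
```

```text
25.7 [0.4667 0.0526 0.0368] 0.032361486503022764 29.9995884206146 [-1.1165 -0.1431 -1.4481]
sleeve 0.76 [np.int64(284), np.int64(259), np.float64(354.0), np.float64(339.0)] rel TCP [ 0.0024 -0.0005] [-1.2026 -0.1639  1.2025  0.2395]
```

Request:
apply_moves(commands=[[0,0,0,0,0,0.045,0],[0,0,0,0,-0.03,0.085,0],[0,0,0,0.005,-0.075,0.085,0],[0,0,0,0.01,-0.12,0.085,0],[0,0,0,0.015,-0.165,0.085,0]])

```text
time: 26.25
tool_pos: [0.4804, -0.1136, 0.1198]
ee_rot: [3.14, -0.002, -3.029]
wrist_force: [1.1, -0.6, -1.4]
width: 0.0323
finger_force: 30.0
```

Request:
apply_moves(commands=[[0,0,0,0.004,-0.04,0,0],[0,0,0,0.0077,-0.075,0,0],[0,0,0,0.0077,-0.0905,0,0],[0,0,0,0.0077,-0.0905,0,0],[0,0,0,0.0077,-0.0905,0,0]])

```text
time: 26.75
tool_pos: [0.4883, -0.2016, 0.1201]
ee_rot: [3.139, -0.002, -3.029]
wrist_force: [-0.4, 0.3, -0.0]
width: 0.0327
finger_force: 30.0
```

```bash
python3 -c "
from h import *
s,g=held('sleeve',.017,.02,.0237)
h=green(s); k=max(cv2.findContours(h,cv2.RETR_EXTERNAL,cv2.CHAIN_APPROX_NONE)[0],key=cv2.contourArea)
print(cv2.boundingRect(k),cv2.minEnclosingCircle(np.array([topt(s,p,.012)[:2] for p in cv2.convexHull(k)[:,0].astype(float)],np.float32)))
print(get_obs()['joint_positions'])"
```

```text
26.85 [ 0.4887 -0.2012  0.1209] 0.03249707516280084 29.99963010661304 [ 0.0933  0.9387 -0.6135]
sleeve 0.66 [np.int64(284), np.int64(260), np.float64(355.0), np.float64(338.0)] rel TCP [-0.0002 -0.0005] [-1.1721 -1.6239  1.1736  1.7161]
(244, 156, 143, 130) ((0.4912908673286438, -0.20458373427391052), 0.05965336784720421)
[-0.4982  0.0557  1.505   0.0006  1.5814 -2.1833]
```

Request:
apply_moves(commands=[[0,0,0,0.0018,-0.0023,-0.02,0],[0,0,0,0.0018,-0.0023,-0.04,0],[0,0,0,0.0018,-0.0023,-0.055,0],[0,0,0,0.0018,-0.0023,-0.063,0],[0,0,0,0.0018,-0.0023,-0.07,0]])

```text
time: 27.4
tool_pos: [0.4907, -0.2046, 0.0508]
ee_rot: [3.141, -0.0, -3.029]
wrist_force: [0.5, -0.0, -1.0]
width: 0.0322
finger_force: 30.0
```

Request:
apply_moves(commands=[[0,0,0,0,0,-0.008,0],[0,0,0,0,0,-0.016,0],[0,0,0,0,0,-0.024,0],[0,0,0,0,0,-0.031,0],[0,0,0,0,0,-0.031,0]])

```text
time: 27.9
tool_pos: [0.4898, -0.2048, 0.0188]
ee_rot: [3.14, -0.002, -3.03]
wrist_force: [0.6, 1.6, -0.9]
width: 0.0323
finger_force: 30.0
```

Request:
apply_moves(commands=[[0,0,0,0,0,-0.001,0],[0,0,0,0,0,-0.002,0],[0,0,0,0,0,-0.002,0],[0,0,0,0,0,-0.002,0],[0,0,0,0,0,-0.002,80]])

```text
time: 28.4
tool_pos: [0.4909, -0.2053, 0.0186]
ee_rot: [-3.141, 0.001, -3.029]
wrist_force: [0.4, 0.6, 0.1]
width: 0.0373
finger_force: 0.0
```

Request:
apply_moves(commands=[[0,0,0,0,0,0,80],[0,0,0,0,0,0,80],[0,0,0,0,0,0,80],[0,0,0,0,0,0,80],[0,0,0,0,0,0,80]])

```text
time: 28.9
tool_pos: [0.4907, -0.2052, 0.0183]
ee_rot: [3.142, 0.0, -3.029]
wrist_force: [0.9, 0.9, -0.4]
width: 0.0748
finger_force: 0.0
```

Request:
apply_moves(commands=[[0,0,0,0,0,0.04,80],[0,0,0,0,0,0.085,80],[0,0,0,0,0,0.13,80],[0,0,0,0.02,0.05,0.14,80],[0,0,0,0.04,0.095,0.14,80]])

```text
time: 29.4
tool_pos: [0.531, -0.1146, 0.1621]
ee_rot: [-3.139, 0.007, -3.033]
wrist_force: [1.1, -1.7, -0.1]
width: 0.0751
finger_force: 0.0
```

Request:
apply_moves(commands=[[0,0,0,0.012,0.045,0,80],[0,0,0,0.012,0.045,0,80],[0,0,0,0.012,0.045,0,80],[0,0,0,0.012,0.045,0,80],[0,0,0,0.012,0.045,0,80]])

```text
time: 29.9
tool_pos: [0.5407, -0.0701, 0.158]
ee_rot: [-3.141, -0.0, -3.031]
wrist_force: [0.9, -0.6, -0.6]
width: 0.0749
finger_force: 0.0
```

```bash
python3 -c "
from h import *
ring('collar',.025,.012,[.545,-.06])
s=snapshot('wrist')
for q,r,z0,z1 in(('sleeve',.017,.04,.06),):
    for m in masks_of('wrist',q)[:2]:
        ys,xs=np.nonzero(m['mask']); e=[xs.min(),ys.min(),xs.max()+1.,ys.max()+1.]; print(q,m['score'],e,*fitcyl(s,e,r,z0,z1,[.492,-.204]))
print([ (p['score'],topt(s,p['pixel'],.03)) for p in place_of('wrist','plate')[:2]])
"
```

```text
30.0 [ 0.5408 -0.07    0.1581] 0.07543644033571827 [ 0.2828 -0.5772  1.0613]
collar 0.72 [np.float64(301.0), np.int64(192), np.float64(356.0), np.float64(247.0)] [ 0.5453 -0.0613] [ 0.4231  0.057  -0.4231 -0.077 ]
sleeve 0.77 [np.int64(127), np.int64(123), np.float64(179.0), np.float64(168.0)] [ 0.4906 -0.2058] [-0.913  -0.4805  0.9739  0.5162]
[(0.97, array([ 0.492 , -0.2056,  0.03  ]))]
```

Request:
apply_moves(commands=[[0,0,0,0.0045,0.009,-0.045,95],[0,0,0,0.0045,0.009,-0.09,95],[0,0,0,0.0045,0.009,-0.135,95],[0,0,0,0.0045,0.009,-0.16,95],[0,0,0,0.0045,0.009,-0.17,95]])

```text
time: 30.75
tool_pos: [0.5427, -0.0592, -0.0156]
ee_rot: [3.139, -0.006, -3.029]
wrist_force: [-0.7, 0.4, 0.6]
width: 0.0897
finger_force: 0.0
```

Request:
apply_moves(commands=[[0,0,0,0,0,-0.004,95],[0,0,0,0,0,-0.008,95],[0,0,0,0,0,-0.012,95],[0,0,0,0,0,-0.015,95],[0,0,0,0,0,-0.015,95]])

```text
time: 31.25
tool_pos: [0.5459, -0.0599, -0.0264]
ee_rot: [-3.141, 0.001, -3.029]
wrist_force: [-0.2, 0.1, -0.3]
width: 0.0894
finger_force: 0.0
```

Request:
apply_moves(commands=[[0,0,0,0,0,-0.001,0],[0,0,0,0,0,-0.001,0],[0,0,0,0,0,-0.001,0],[0,0,0,0,0,-0.001,0],[0,0,0,0,0,-0.001,0]])

```text
time: 31.75
tool_pos: [0.5456, -0.0598, -0.0278]
ee_rot: [3.142, 0.0, -3.029]
wrist_force: [-0.4, 1.1, 0.4]
width: 0.0528
finger_force: 0.0
```

Request:
apply_moves(commands=[[0,0,0,0,0,0,0],[0,0,0,0,0,0,0],[0,0,0,0,0,0,0],[0,0,0,0,0,0.005,0],[0,0,0,0,0,0.02,0]])

```text
time: 32.25
tool_pos: [0.5436, -0.0593, -0.0092]
ee_rot: [3.14, -0.004, -3.029]
wrist_force: [0.2, 0.1, -1.2]
width: 0.0483
finger_force: 30.0
```

Request:
apply_moves(commands=[[0,0,0,0,0,0.045,0],[0,0,0,0,0,0.09,0],[0,0,0,0,0,0.11,0],[0,0,0,0,0,0.11,0],[0,0,0,0,0,0.11,0]])

```text
time: 32.75
tool_pos: [0.5454, -0.0598, 0.1024]
ee_rot: [-3.142, 0.0, -3.029]
wrist_force: [0.7, 0.4, -2.5]
width: 0.0485
finger_force: 30.0
```

```bash
python3 -c "
from h import *
held('collar',.025,.012,.028)"
```

```text
32.85 [ 0.544  -0.0595  0.1   ] 0.048631844340987856 29.999601300805807 [ 0.3813  0.3924 -1.7839]
collar 0.8 [np.int64(268), np.int64(245), np.float64(371.0), np.float64(346.0)] rel TCP [-0.0002 -0.0006] [-1.1818 -1.4742  1.1829  1.7199]
```

Request:
apply_moves(commands=[[0,0,0,-0.01,-0.03,0.03,0],[0,0,0,-0.027,-0.072,0.03,0],[0,0,0,-0.042,-0.115,0.03,0],[0,0,0,-0.053,-0.1443,0.03,0],[0,0,0,-0.053,-0.1443,0.03,0]])

```text
time: 33.4
tool_pos: [0.4902, -0.2071, 0.13]
ee_rot: [3.141, -0.004, -3.035]
wrist_force: [0.0, 0.7, -0.7]
width: 0.0485
finger_force: 30.0
```

```bash
python3 -c "
from h import *
s,g=held('collar',.025,.012,.028)
k=max(cv2.findContours(green(s),cv2.RETR_EXTERNAL,cv2.CHAIN_APPROX_NONE)[0],key=cv2.contourArea)
print(cv2.boundingRect(k),cv2.minEnclosingCircle(np.array([topt(s,p,.012)[:2] for p in cv2.convexHull(k)[:,0].astype(float)],np.float32)))"
```

```text
33.5 [ 0.4916 -0.2039  0.1304] 0.0488403781850298 29.999769357964396 [ 0.4031  0.4404 -1.8989]
collar 0.85 [np.int64(268), np.int64(245), np.float64(371.0), np.float64(347.0)] rel TCP [-0.0015 -0.0017] [-1.4837 -1.2582  1.4864  1.5101]
(251, 152, 139, 120) ((0.49131280183792114, -0.20465728640556335), 0.059724126011133194)
```

Request:
apply_moves(commands=[[0,0,0,0,0,-0.03,0],[0,0,0,0,0,-0.055,0],[0,0,0,0,0,-0.07,0],[0,0,0,0,0,-0.077,0],[0,0,0,0,0,-0.083,0]])

```text
time: 34.05
tool_pos: [0.493, -0.2035, 0.0489]
ee_rot: [3.141, 0.0, -3.028]
wrist_force: [-0.7, 0.5, -1.4]
width: 0.0487
finger_force: 30.0
```

Request:
apply_moves(commands=[[0,0,0,0,0,-0.005,0],[0,0,0,0,0,-0.01,0],[0,0,0,0,0,-0.014,0],[0,0,0,0,0,-0.015,0],[0,0,0,0,0,-0.015,0]])

```text
time: 34.55
tool_pos: [0.4926, -0.2042, 0.0342]
ee_rot: [3.142, 0.0, -3.03]
wrist_force: [-0.8, -0.5, -1.1]
width: 0.0486
finger_force: 30.0
```

Underside is about 62 mm, with no jam. Release, retreat, and go to the grey finial.

Request:
apply_moves(commands=[[0,0,0,0,0,-0.002,0],[0,0,0,0,0,-0.002,0],[0,0,0,0,0,-0.002,90],[0,0,0,0,0,-0.002,90],[0,0,0,0,0,-0.002,90]])

```text
time: 35.05
tool_pos: [0.4928, -0.2042, 0.0325]
ee_rot: [-3.141, 0.001, -3.029]
wrist_force: [0.1, 0.7, -0.3]
width: 0.069
finger_force: 0.0
```

Request:
apply_moves(commands=[[0,0,0,0,0,0,90],[0,0,0,0,0,0,90],[0,0,0,0,0,0.03,90],[0,0,0,0,0,0.075,90],[0,0,0,0,0,0.12,90]])

```text
time: 35.55
tool_pos: [0.4918, -0.2037, 0.1527]
ee_rot: [3.14, -0.002, -3.029]
wrist_force: [0.8, 0.4, 0.0]
width: 0.0846
finger_force: 0.0
```

Request:
apply_moves(commands=[[0,0,0,0.02,0.04,0.02,90],[0,0,0,0.045,0.08,0.03,90],[0,0,0,0.07,0.12,0.03,90],[0,0,0,0.095,0.16,0.03,90],[0,0,0,0.12,0.2,0.03,90]])

```text
time: 36.05
tool_pos: [0.6134, -0.0025, 0.1825]
ee_rot: [-3.141, 0.001, -3.03]
wrist_force: [-0.1, -0.8, -0.3]
width: 0.0843
finger_force: 0.0
```

Request:
apply_moves(commands=[[0,0,0,0.015,0.04,0,90],[0,0,0,0.025,0.055,0,90],[0,0,0,0.025,0.055,0,90],[0,0,0,0.025,0.055,0,90],[0,0,0,0.025,0.055,0,90]])

```text
time: 36.55
tool_pos: [0.6371, 0.0495, 0.1823]
ee_rot: [-3.141, -0.0, -3.031]
wrist_force: [0.6, -0.2, 0.0]
width: 0.0847
finger_force: 0.0
```

```bash
cat >> h.py <<'E'
def fitfin(s,m,z0,x0):
    "silhouette of foot cylinder and ball against the mask's extent"
    ys,xs=np.nonzero(m); e=np.array([xs.min(),ys.min(),xs.max()+1.,ys.max()+1.])
    a=np.linspace(0,2*np.pi,40); L=[(.02*np.cos(t),.02*np.sin(t),z) for z in(0,.02) for t in a]
    L+=[(.02*np.cos(t)*np.sin(b),.02*np.sin(t)*np.sin(b),.037+.02*np.cos(b)) for t in a for b in np.linspace(0,np.pi,20)]
    L=np.array(L)+[0,0,z0]; K,R,t=cam(s)
    def f(c):
        q=(L+[c[0],c[1],0])@R.T+t; q=q@K.T; q=q[:,:2]/q[:,2:]; return np.r_[q.min(0),q.max(0)]-e
    r=least_squares(f,x0); return r.x,r.fun
E
python3 -c "
from h import *
snapshot('wrist'); s=snapshot('wrist'); o=get_obs(); print(o['time'],o['tool_pos'],o['width'])
for m in masks_of('wrist','finial')[:5]: print(round(m['score'],2),m['extent'],s['pixels'][m['mask']].mean(0).astype(int),*fitfin(s,m['mask'],0,[.647,.052]))
for p in place_of('wrist','finial')[:5]: print(topt(s,p['pixel'],0))
t=snapshot('scene')
for q,r,a,b in(('sleeve',.017,.04,.06),('collar',.025,.06,.072)):
    for m in masks_of('scene',q)[:2]:
        ys,xs=np.nonzero(m['mask']); e=[xs.min(),ys.min(),xs.max()+1.,ys.max()+1.]; print(q,m['score'],e,*fitcyl(t,e,r,a,b,[.492,-.204]))
"
```

```text
36.65 [0.6372 0.0494 0.1826] 0.08445202323840344
0.79 [308.3, 107.0, 353.7, 153.9] [233 211  65] [0.5613 0.0509] [-0.1341  0.0152  0.1339 -0.0118]
0.72 [299.0, 196.5, 342.7, 243.9] [169 160 160] [0.6457 0.0512] [-0.1293 -0.0733  0.1291  0.0747]
0.67 [388.6, 92.5, 440.8, 139.5] [ 45  93 186] [0.5424 0.1246] [-0.5175 -0.3948  0.4617  0.4397]
0.62 [392.3, 223.7, 439.2, 274.3] [210 116  44] [0.6611 0.1452] [-0.053  -0.1235  0.0477  0.1199]
0.58 [329.5, 375.4, 365.6, 398.3] [168 141  42] [0.8258 0.1013] [ -2.0194 -15.3434   1.8513  14.7712]
[0.5615 0.0516 0.    ]
[ 0.8434  0.1026 -0.    ]
[0.6456 0.0498 0.    ]
[0.6623 0.144  0.    ]
sleeve 0.6 [np.int64(239), np.int64(267), np.float64(282.0), np.float64(316.0)] [ 0.7127 -0.0699] [ 10.8467  13.1238 -11.0232 -12.4405]
sleeve 0.55 [np.int64(220), np.int64(185), np.float64(235.0), np.float64(191.0)] [ 0.5033 -0.1977] [-1.9913 -7.2115  2.0193  6.9408]
collar 0.78 [np.int64(212), np.int64(164), np.float64(239.0), np.float64(188.0)] [ 0.488  -0.2046] [ 0.0634  0.2395 -0.064  -0.2254]
```

Request:
apply_moves(commands=[[0,0,0,0.0085,0.0018,-0.045,85],[0,0,0,0.0085,0.0018,-0.09,85],[0,0,0,0.0085,0.0018,-0.135,85],[0,0,0,0.0085,0.0018,-0.175,85],[0,0,0,0.0085,0.0018,-0.19,85]])

```text
time: 37.4
tool_pos: [0.6421, 0.0526, -0.0135]
ee_rot: [3.14, -0.009, -3.03]
wrist_force: [-1.7, -0.2, -0.6]
width: 0.08
finger_force: 0.0
```

Request:
apply_moves(commands=[[0,0,0,0,0,-0.006,85],[0,0,0,0,0,-0.012,85],[0,0,0,0,0,-0.0165,85],[0,0,0,0,0,-0.0165,85],[0,0,0,0,0,-0.0165,0]])

```text
time: 37.9
tool_pos: [0.6471, 0.0527, -0.0228]
ee_rot: [-3.141, 0.003, -3.029]
wrist_force: [0.0, 1.2, -1.0]
width: 0.0747
finger_force: 0.0
```

Request:
apply_moves(commands=[[0,0,0,0,0,0,0],[0,0,0,0,0,0,0],[0,0,0,0,0,0,0],[0,0,0,0,0,0,0],[0,0,0,0,0,0,0]])

```text
time: 38.4
tool_pos: [0.6461, 0.0525, -0.0242]
ee_rot: [-3.141, 0.0, -3.029]
wrist_force: [0.6, -0.2, -0.0]
width: 0.0393
finger_force: 30.0
```

Request:
apply_moves(commands=[[0,0,0,0,0,0,0],[0,0,0,0,0,0,0],[0,0,0,0,0,0.005,0],[0,0,0,0,0,0.02,0],[0,0,0,0,0,0.05,0]])

```text
time: 38.9
tool_pos: [0.6434, 0.0528, 0.0233]
ee_rot: [3.14, -0.007, -3.029]
wrist_force: [0.3, -0.1, -2.5]
width: 0.0392
finger_force: 30.0
```

Request:
apply_moves(commands=[[0,0,0,0,0,0.045,0],[0,0,0,0,0,0.09,0],[0,0,0,-0.02,-0.035,0.1,0],[0,0,0,-0.045,-0.075,0.1,0],[0,0,0,-0.07,-0.115,0.1,0]])

```text
time: 39.4
tool_pos: [0.5759, -0.0631, 0.1279]
ee_rot: [-3.141, 0.003, -3.028]
wrist_force: [0.0, -0.6, -2.2]
width: 0.0392
finger_force: 30.0
```

Request:
apply_moves(commands=[[0,0,0,-0.024,-0.04,0,0],[0,0,0,-0.048,-0.08,0,0],[0,0,0,-0.072,-0.12,0,0],[0,0,0,-0.084,-0.1415,0,0],[0,0,0,-0.084,-0.1415,0,0]])

```text
time: 39.9
tool_pos: [0.4905, -0.2066, 0.1269]
ee_rot: [-3.14, 0.0, -3.034]
wrist_force: [-0.3, -0.2, -1.8]
width: 0.0392
finger_force: 30.0
```

```bash
python3 -c "
from h import *
snapshot('wrist'); s=snapshot('wrist'); o=get_obs(); p=o['tool_pos']; print(o['time'],p,o['width'],o['wrist_force'])
for m in masks_of('wrist','finial')[:3]:
    x,f=fitfin(s,m['mask'],p[2]+.0242,p[:2]); print(round(m['score'],2),m['extent'],s['pixels'][m['mask']].mean(0).astype(int),x-p[:2],f)
k=max(cv2.findContours(green(s),cv2.RETR_EXTERNAL,cv2.CHAIN_APPROX_NONE)[0],key=cv2.contourArea)
print(cv2.minEnclosingCircle(np.array([topt(s,p,.012)[:2] for p in cv2.convexHull(k)[:,0].astype(float)],np.float32)))
t=snapshot('scene')
for m in masks_of('scene','finial')[:6]:
    x,f=fitfin(t,m['mask'],p[2]+.0242,p[:2]); print('scene',round(m['score'],2),m['extent'],t['pixels'][m['mask']].mean(0).astype(int),x-p[:2],f)
for q,r,a,b in(('collar',.025,.06,.072),):
    for m in masks_of('scene',q)[:2]:
        ys,xs=np.nonzero(m['mask']); e=[xs.min(),ys.min(),xs.max()+1.,ys.max()+1.]; print(q,m['score'],e,*fitcyl(t,e,r,a,b,[.492,-.204]))
"
```

```text
40.0 [ 0.4922 -0.2038  0.1266] 0.039288510938392196 [ 0.0116 -0.205  -2.5703]
0.94 [565.1, 305.8, 637.5, 365.8] [206 180  55] [-0.0038  0.1232] [-41.0499 -29.7494  31.098   30.6311]
0.65 [272.8, 253.3, 367.2, 372.6] [152 144 145] [-0.0008 -0.0015] [-0.0387 -1.7164  0.0383  1.5553]
((0.49133777618408203, -0.20473511517047882), 0.059670399874448776)
scene 0.93 [333.0, 377.6, 359.9, 409.9] [250 237  89] [0.4077 0.3154] [-3.0618 -4.5287  2.9319  4.3125]
scene 0.86 [381.1, 229.3, 396.7, 257.0] [ 86 137 220] [0.1581 0.3297] [-3.2627 -4.0361  3.1388  3.8098]
scene 0.76 [202.6, 117.9, 228.6, 154.9] [198 191 192] [-0.0021 -0.0011] [-0.8284  0.0904  0.8551 -0.1188]
scene 0.76 [382.1, 286.3, 402.7, 316.4] [251 173  74] [0.2566 0.3487] [-3.8445 -3.8143  3.6894  3.5841]
scene 0.59 [334.7, 229.0, 358.2, 258.0] [245 232  93] [0.1746 0.2704] [-2.5258 -3.5211  2.4347  3.3393]
scene 0.23 [209.3, 175.0, 245.7, 202.0] [207 199 201] [0.111 0.055] [ 4.272  -5.156  -4.424   5.1718]
collar 0.95 [np.int64(211), np.int64(165), np.float64(238.0), np.float64(188.0)] [ 0.4896 -0.2061] [ 0.0493 -0.2857 -0.0499  0.2734]
```

Request:
apply_moves(commands=[[0,0,0,0.0005,0,-0.025,0],[0,0,0,0.0005,0,-0.045,0],[0,0,0,0.0005,0,-0.06,0],[0,0,0,0.0005,0,-0.067,0],[0,0,0,0.0005,0,-0.072,0]])

```text
time: 40.7
tool_pos: [0.4927, -0.2033, 0.0531]
ee_rot: [3.141, -0.0, -3.029]
wrist_force: [-0.2, 0.3, -2.0]
width: 0.0394
finger_force: 30.0
```

Request:
apply_moves(commands=[[0,0,0,0,0,-0.003,0],[0,0,0,0,0,-0.0055,0],[0,0,0,0,0,-0.0055,0],[0,0,0,0,0,-0.0055,0],[0,0,0,0,0,-0.0055,0]])

```text
time: 41.2
tool_pos: [0.4928, -0.204, 0.0487]
ee_rot: [-3.141, 0.001, -3.03]
wrist_force: [0.2, 0.4, -1.5]
width: 0.0391
finger_force: 30.0
```

Request:
apply_moves(commands=[[0,0,0,0,0,-0.001,0],[0,0,0,0,0,-0.001,0],[0,0,0,0,0,-0.001,80],[0,0,0,0,0,-0.001,80],[0,0,0,0,0,-0.001,80]])

```text
time: 41.7
tool_pos: [0.4927, -0.2039, 0.0474]
ee_rot: [-3.141, 0.0, -3.029]
wrist_force: [-0.2, 0.6, 0.4]
width: 0.0601
finger_force: 0.0
```

Request:
apply_moves(commands=[[0,0,0,0,0,0,80],[0,0,0,0,0,0,80],[0,0,0,0,0,0,80],[0,0,0,0,0,0.03,80],[0,0,0,0,0,0.07,80]])

```text
time: 42.2
tool_pos: [0.4906, -0.2027, 0.115]
ee_rot: [3.138, -0.005, -3.029]
wrist_force: [1.4, -0.2, -0.5]
width: 0.0748
finger_force: 0.0
```

Request:
apply_moves(commands=[[0,0,0,0,0,0.04,80],[0,0,0,0,0.03,0.07,80],[0,0,0,0,0.07,0.08,80],[0,0,0,0,0.12,0.08,80],[0,0,0,0,0.12,0.08,80]])

```text
time: 42.7
tool_pos: [0.4929, -0.079, 0.1985]
ee_rot: [3.14, 0.003, -3.022]
wrist_force: [0.4, -1.6, 0.4]
width: 0.075
finger_force: 0.0
```

```bash
python3 -c "
from h import *
o=get_obs(); print(o['time'],o['tool_pos'],o['wrist_force'])
for c in('scene','wrist'):
    snapshot(c); t=snapshot(c)
    for m in masks_of(c,'finial')[:6]:
        k=t['pixels'][m['mask']].mean(0)
        if k.max()-k.min()<30: print(c,'finial',round(m['score'],2),m['extent'],*fitfin(t,m['mask'],.072,[.492,-.204]))
    for q,r,a,b in(('collar',.025,.06,.072),):
      for m in masks_of(c,q)[:1]:
        ys,xs=np.nonzero(m['mask']); e=[xs.min(),ys.min(),xs.max()+1.,ys.max()+1.]; print(c,q,m['score'],*fitcyl(t,e,r,a,b,[.492,-.204]))
    print(c,[(round(p['score'],2),p['pixel']) for p in place_of(c,'clamp_grip')[:2]], proj(t,[.5178+.184*.9937,.2469+.184*.1123,.062]))
"
```

```text
42.7 [ 0.4929 -0.079   0.1985] [ 0.4389 -1.6193  0.3534]
scene finial 0.69 [210.6, 149.8, 234.4, 182.3] [ 0.488  -0.2048] [-0.4747 -0.5841  0.4886  0.553 ]
scene collar 0.64 [ 0.494  -0.2026] [ 0.0179 -2.3874 -0.0193  2.2705]
scene [(0.94, [465.7, 317.2])] [464.2067 322.237 ]
wrist finial 0.94 [137.0, 184.3, 203.5, 242.5] [ 0.4927 -0.2051] [-0.8269  0.0884  0.9492 -0.0417]
wrist collar 0.58 [ 0.4908 -0.2027] [-2.9285 -0.4669  3.04    0.6267]
wrist [] [626.8648 442.8923]
```

The finial fits upright at z 72 mm on the pin axis in both views, and the clamp is still open. Handing in.

```bash
python3 -c "
from bench import *
print(close_job())"
```

```text
the job is handed in; nothing more can be done
None
```

I opened the toggle clamp with the plate still in the fixture, then stacked plate, sleeve, collar and finial on the stand's pin in that order, let go of everything and handed the job in at about 43 s; the hand-in returned no verdict.

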